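# Roll two bearings back up their dispensing gutters

## Task

A bearing has rolled down to the lip of each of the two sloping bearing gutters. With the fingertips, gently push each of the two uphill along its gutter, driving the stored bearings ahead of it, until the little spring dog in the gutter floor comes up behind it and it can no longer roll back; then let go. Only push: do not pick up, squeeze or ram a bearing, keep all of them in their gutters, and leave everything else on the bench where it is.

Things in the scene. Friction and masses are not known exactly. Their poses are not given: they have to be found in the camera images.
- gutter_large: gutter of the large bearings, fixed: sheet-metal channel 20 mm wide inside, walls 24 mm high and 3 mm thick (folded edges 6 mm more), climbing 0.15 rad away from the robot. Origin: on its floor (45 mm over the bench), mid-width, inner face of the 10 mm high lip at its low end. x uphill along the floor, y left, z square to the floor. Dog at x = 110 mm, end stop at 267 mm
- gutter_large_end (a point): middle of the inner face of the end stop that closes the upper end of the large gutter, a plate 55 mm high; point 40 mm above the gutter floor at gutter x = 267 mm
- bearing_large: large loose bearing, on edge at the lip: oiled steel, 80 mm across, 18 mm thick, about 370 g. Origin at its centre; turns as it rolls. Starts at gutter x = 26 mm, overhanging the lip; proud of the walls, so pushed above them. Rolls back if let go below the dog. Put away it rests on the dog at x = 135 mm; it can be pushed up to x = 147 mm, where the row meets the end stop
- dog_large (a joint): spring check dog in the large gutter's floor, a 6 mm wide finger: 0 rad = upright, tip 9 mm over the floor, uphill face at gutter x = 110 mm. A bearing pushed uphill tips it down to about 0.8 rad (about 1 N); it is back at 0 once the bearing's centre passes x = 135 mm. It cannot tip downhill, so it holds a bearing resting on it
- gutter_small: gutter of the small bearings, fixed: sheet-metal channel 18 mm wide inside, walls 24 mm high and 3 mm thick (folded edges 6 mm more), climbing 0.15 rad away from the robot. Origin: on its floor (45 mm over the bench), mid-width, inner face of the 10 mm high lip at its low end. x uphill along the floor, y left, z square to the floor. Dog at x = 110 mm, end stop at 299 mm
- gutter_small_end (a point): middle of the inner face of the end stop that closes the upper end of the small gutter, a plate 46 mm high; point 31 mm above the gutter floor at gutter x = 299 mm
- bearing_small: small loose bearing, on edge at the lip: oiled steel, 62 mm across, 16 mm thick, about 200 g. Origin at its centre; turns as it rolls. Starts at gutter x = 23 mm, overhanging the lip; proud of the walls, so pushed above them. Rolls back if let go below the dog. Put away it rests on the dog at x = 132 mm; it can be pushed up to x = 144 mm, where the row meets the end stop
- dog_small (a joint): spring check dog in the small gutter's floor, a 6 mm wide finger: 0 rad = upright, tip 9 mm over the floor, uphill face at gutter x = 110 mm. A bearing pushed uphill tips it down to about 0.8 rad (about 1 N); it is back at 0 once the bearing's centre passes x = 132 mm. It cannot tip downhill, so it holds a bearing resting on it
- stock_large1: stored bearing in the large gutter, like the loose one of that gutter, resting on the uphill side of the dog; the loose one pushes it up the gutter by contact. Origin at its centre, turns as it rolls
- stock_small1: stored bearing in the small gutter, like the loose one of that gutter, resting on the uphill side of the dog; the loose one pushes it up the gutter by contact. Origin at its centre, turns as it rolls
- stock_small2: stored bearing in the small gutter, like the loose one of that gutter, resting on the uphill side of the other stored one; the loose one pushes it up the gutter by contact. Origin at its centre, turns as it rolls
- piston: bare aluminium engine piston standing crown up, 72 mm across, 55 mm high, between the upper ends of the tracks; origin at the centre of its underside; a bystander
- socket: steel spanner socket standing upright, 32 mm across, 50 mm high, between the two tracks; origin at the centre of its underside; a bystander
- oil_filter: white and blue spin-on oil filter standing upright, 76 mm across, 88 mm high, left of the tracks; origin at the centre of its underside; a bystander
- spray_can: spray can standing upright, 64 mm across, 190 mm high, right of the tracks; origin at the centre of its underside; a bystander
- spanner: steel spanner 190 mm long lying on the bench to the left of the tracks; a bystander
- screwdriver: screwdriver 210 mm long with a black handle lying on the bench between the low ends of the tracks; a bystander
- carton: flat closed bearing carton 86 x 86 x 24 mm lying on the bench, right of the tracks; origin at the centre of its underside; a bystander
There are look-alikes about, which are no part of the job. What is shaped like the bearing_large but orange, pink or yellow is not meant.

How it is judged:
By the outcome, as a careful person would: the job done as asked, in the order asked, and still so for the second after the job is handed in, with the robot touching nothing.
It also fails if it takes over 61 s, if anything falls off the work surface, if the arm or the gripper's body presses on something with over 40 N, if the wrist force passes 120 N, or if a joint passes its speed limit or range.

## Robot

A 6-joint arm with a two-finger parallel gripper is mounted at the origin on the work surface. World frame = base frame: x ahead of the robot, y to its left, z up, the work surface at z = 0. Lengths are in m, angles in rad, forces in N, time in s.
With the tool pointing down it reaches from about 0.3 to 1 m from the base axis. Payload 5.1 kg.
Tool frame: the origin (TCP) lies at the very end of the fingers, on their centre line; the grasp point (between the pads) lies robot.grip_point_offset behind it (robot.grip_point_offset is the distance from the TCP to the grasp point, in m); y points along the fingers, x is the direction in which the jaws open and shut, and the axes are right-handed (so a half turn about y gives the same grasp; the last joint's range is limited). The gripper opens to 95 mm and grips with 3 to 60 N. Pads are 20 mm wide; open, the fingers measure 119 mm over their backs; the gripper's body (75 mm by 180 mm) begins 59 mm behind the grasp point.
Start: joints at [1.261, 0.124, 1.65, -0, 1.367, -0.083], TCP at [0.146, 0.633, 0.189] pointing down, gripper open.
Joint ranges: [-2.61, 2.61], [-1.02, 2.33], [0.03, 2.71], [-1.35, 4.49], [0.32, 2.68], [-2.91, 2.91]. Speed limits (rad/s): [2.57, 2.57, 3.14, 3.14, 3.14, 3.14].

## Interface

Orientations are given as a unit quaternion [w, x, y, z].
In Python, from rig import robot, read_camera, get_calibration gives the robot as it stands.
- The arm moves only by the tool send_rows, never from a script. Its argument "plan" is a list of rows, each an object of numbers: "hand": the gripper command: -1 is shut, 1 is fully open, values between are in proportion; "tx", "ty", "tz": the shift along the tool's x, y, z in m; "twist": the turn about the tool's y in rad. In form: [{"hand": .., "tx": .., "ty": .., "tz": .., "twist": ..}, ...]. A call has exactly 10 rows; each row shifts and turns the commanded pose from where the row before left it, along the tool's axes as they then stand; what a row does not reach is not made up. A row lasts 1/10 s, in which the tool goes at most 50 mm and 8.59 degrees, less where a joint would pass 70% of its speed; a pose out of reach is approached as far as the arm can. A call is refused whole if a number of a shift passes 0.05 or a number of a turn 0.15, either way. A call with a gripper value outside its range is refused whole. The fingers move at their own pace and stop on an object; the grip force is fixed at half the most. Time passes only in rows, so rows that do not move let the fingers close, or fill a call up. It gives the time, the measured TCP pose, the force and the opening at its end, in the units of the state.
- robot.observe(): the state, without advancing time (a new reading comes with each control period).
- read_camera(name): name is "side" or "top" or "wrist"; returns (picture, depth): 420x560x3 uint8, blue, green, red; 420x560 float32, m along the optical axis (not along the pixel's ray), 0 where there is no reading.
- get_calibration(name): a dict with "fov_y" (degrees; the focal length in pixels is half the picture's height over the tangent of half this angle, whatever the lens; pixels are square), "cx", "cy" (the principal point, pixels), "distortion" ([k1, k2, p1, p2, k3] as OpenCV has them; the pictures are not rectified), "R" (3x3) and "t" (3): a world point X has camera coordinates R X + t. Camera axes: x right, y down, z forward; pixel columns grow to the right and rows downward; lengths in m; the calibration is good to about 2 mm. A picture is of the moment at which its call begins: read the wrist's pose just before it. get_calibration takes no time and is no camera call; for the wrist camera it gives the pose at the moment of the call.
- robot.sign_off(): hands the job in, once; it reports no verdict.
The state is a dict: "t": time; "qpos": joint angles; "joint_vel": joint speeds; "joint_efforts": joint torques, N m; "tcp_pos": TCP position; "orientation": TCP orientation; "force": force on the tool from outside, world axes, zero at the start; "ft_torque": the same for the moment, N m; "opening": finger opening in m.
Only numpy, scipy, OpenCV 4.12 (cv2) and the standard library are available. Lean on these libraries where they do the work, as an engineer would, in place of code of your own. Each camera call takes 0.05 s, during which the arm holds its last target.

## Working session

There is one attempt and no reset: what is moved stays moved. The work goes in short steps, Python scripts to look and compute and a tool call to move; the robot and the scene stay as the last step left them, time stands still between calls to the robot, and variables do not carry over. Pictures are saved under pics/ and viewed, and the job is handed in when it is done.

Besides the shell and the picture viewer there is one more tool, called as name(argument=value, ...), one argument or row to a line, values as JSON. send_rows: Moves the arm, as the interface text tells. Its arguments: {"type":"object","properties":{"plan":{"type":"array"}},"required":["plan"]}

```bash
mkdir -p pics; ls
python3 - <<'E'
from rig import robot, read_camera, get_calibration
import cv2,numpy as np
print(robot.observe(), robot.grip_point_offset)
for n in ("side","top","wrist"):
    c=get_calibration(n); print(n,c)
    p,d=read_camera(n); cv2.imwrite(f"pics/{n}0.png",p); np.save(f"pics/{n}0.npy",d)
E
```

```text
pics
{'t': 0.0, 'qpos': array([ 1.26141508e+00,  1.24495319e-01,  1.65167111e+00, -1.00770751e-05,
        1.36747487e+00, -8.25988466e-02]), 'joint_vel': array([-0.00138529,  0.0019974 , -0.00110425,  0.00020033, -0.00040378,
        0.00016278]), 'joint_efforts': array([ 1.99888811e-03, -4.17608821e+01, -3.59937429e+01,  7.75765046e-02,
        4.92695149e-02, -1.79970812e-04]), 'tcp_pos': array([0.14596855, 0.63269147, 0.18819514]), 'orientation': array([-0.55295697,  0.55376801,  0.43961505, -0.44081536]), 'force': array([-0.16328742, -0.03451962, -0.58374319]), 'ft_torque': array([-0.08777326,  0.02275628,  0.00619409]), 'opening': 0.09525135755105293} 0.0188
side {'fov_y': 48.165861499337794, 'cx': 277.3295799805547, 'cy': 205.56174642826448, 'distortion': array([-0.04420726,  0.        ,  0.        ,  0.        ,  0.        ]), 'R': array([[-0.80250702, -0.59664189,  0.0009691 ],
       [-0.46060023,  0.61849152, -0.63664406],
       [ 0.37924913, -0.5113577 , -0.77115718]]), 't': array([0.47234445, 0.33160904, 0.9476147 ])}
top {'fov_y': 46.405848676289054, 'cx': 286.674460187729, 'cy': 217.58080581821812, 'distortion': array([-0.11022636,  0.        ,  0.        ,  0.        ,  0.        ]), 'R': array([[-0.01534198, -0.99987741, -0.003129  ],
       [-0.99678763,  0.01554044, -0.07856795],
       [ 0.07860695,  0.00191356, -0.99690385]]), 't': array([0.01825639, 0.59011728, 1.27709949])}
wrist {'fov_y': 62.24473282121201, 'cx': 280.80953672894753, 'cy': 212.37276760612122, 'distortion': array([0.00755268, 0.        , 0.        , 0.        , 0.        ]), 'R': array([[ 0.22549671,  0.97424327, -0.00113034],
       [ 0.93321114, -0.21566602,  0.28741109],
       [ 0.27976455, -0.0658651 , -0.95780665]]), 't': array([-0.64881622, -0.03118625,  0.39160486])}
```

View pics/top0.png

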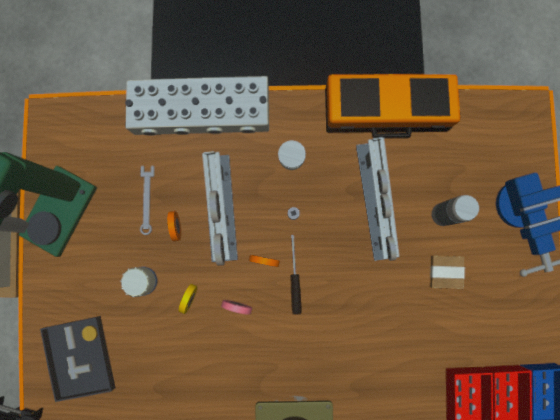

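View pics/side0.png

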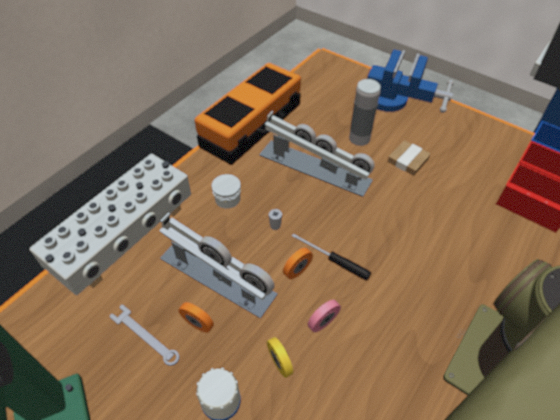

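View pics/wrist0.png

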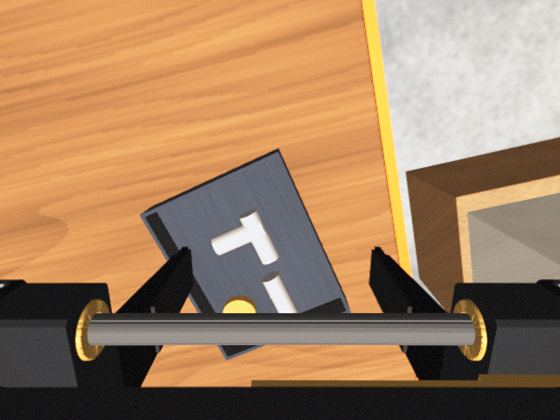

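The top view shows the large gutter at about (220,208) with two bearings, the loose one near (219,248). The small gutter is at about (378,200) with three bearings, the loose one near (391,238). The orange, yellow and pink rings at (173,225), (264,260), (187,298) and (237,307) lie outside the gutters and are the look-alikes. I'll enlarge the gutters to confirm.

```bash
cat > h.py <<'E'
import numpy as np, cv2
from rig import robot, read_camera, get_calibration
def K(c,h=420):
    f=h/2/np.tan(np.radians(c["fov_y"])/2)
    return np.array([[f,0,c["cx"]],[0,f,c["cy"]],[0,0,1]])
def cloud(c,d):
    v,u=np.mgrid[0:d.shape[0],0:d.shape[1]]
    n=cv2.undistortPoints(np.stack([u,v],-1).reshape(-1,1,2).astype(np.float64),K(c),c["distortion"]).reshape(d.shape+(2,))
    P=np.dstack([n[...,0]*d,n[...,1]*d,d])
    X=(P-c["t"])@c["R"]   # R^T (P-t)
    X[d<=0]=np.nan
    return X
def proj(c,X):
    r,_=cv2.Rodrigues(c["R"]); return cv2.projectPoints(np.asarray(X,float).reshape(-1,1,3),r,c["t"],K(c),c["distortion"])[0].reshape(-1,2)
E
python3 - <<'E'
from h import *
p=cv2.imread("pics/top0.png")
a=cv2.resize(p[140:275,190:250],None,fx=4.4,fy=4.4,interpolation=cv2.INTER_CUBIC)
b=cv2.resize(p[130:265,350:410],None,fx=4.4,fy=4.4,interpolation=cv2.INTER_CUBIC)
cv2.imwrite("pics/topc.png",np.hstack([a,b]))
s=cv2.imread("pics/side0.png")
cv2.imwrite("pics/sidec.png",cv2.resize(np.hstack([s[205:315,150:280],s[105:215,255:385]]),None,fx=3,fy=3,interpolation=cv2.INTER_CUBIC))
for n in("top","side"):
    c=get_calibration(n); d=np.load(f"pics/{n}0.npy"); X=cloud(c,d); np.save(f"pics/{n}X.npy",X)
X=np.load("pics/topX.npy")
for r in (145,155,165,175,185,195,205,215,225,235,245,255,262):
    print(r,[f"{u}:"+",".join("%.0f"%(1000*k) for k in X[r,u]) for u in range(200,242,3)])
E
```

```text
145 ['200:797,245,-2', '203:796,236,2', '206:795,227,5', '209:796,220,-0', '212:795,211,4', '215:796,203,-3', '218:795,195,-1', '221:794,186,5', '224:795,178,0', '227:794,170,1', '230:793,161,4', '233:794,153,3', '236:794,145,0', '239:793,136,5']
155 ['200:767,244,4', '203:745,217,108', '206:745,210,106', '209:750,206,83', '212:750,198,83', '215:744,187,109', '218:745,180,105', '221:766,186,6', '224:765,177,8', '227:766,170,3', '230:765,161,5', '233:766,153,1', '236:766,145,1', '239:767,137,-4']
165 ['200:741,245,-1', '203:739,235,5', '206:719,210,109', '209:725,207,78', '212:724,199,80', '215:723,190,85', '218:720,180,104', '221:738,186,6', '224:737,177,9', '227:738,169,5', '230:738,161,3', '233:738,154,0', '236:738,145,4', '239:738,137,-0']
175 ['200:712,244,2', '203:712,236,2', '206:695,211,103', '209:697,205,88', '212:698,198,84', '215:699,192,75', '218:693,179,108', '221:703,180,48', '224:710,177,10', '227:709,169,12', '230:711,162,2', '233:711,154,0', '236:710,145,3', '239:711,137,-1']
185 ['200:685,244,1', '203:684,236,3', '206:670,211,99', '209:670,204,96', '212:673,200,75', 
[... 1489 characters left out ...]
1,221,-6', '212:519,200,77', '215:518,185,127', '218:518,177,126', '221:518,173,108', '224:519,170,72', '227:519,161,78', '230:520,162,10', '233:520,154,7', '236:520,146,5', '239:520,139,1']
255 ['200:495,245,-2', '203:494,236,1', '206:494,228,0', '209:494,220,-1', '212:494,201,73', '215:493,186,123', '218:493,178,125', '221:493,171,120', '224:493,172,59', '227:493,163,69', '230:493,163,1', '233:493,154,11', '236:493,146,11', '239:493,139,1']
262 ['200:476,244,1', '203:476,237,-2', '206:476,228,1', '209:475,220,1', '212:475,212,-1', '215:476,187,115', '218:476,180,114', '221:476,172,112', '224:476,170,71', '227:475,171,1', '230:475,163,0', '233:475,156,-2', '236:474,147,-1', '239:474,139,4']
```

View pics/topc.png

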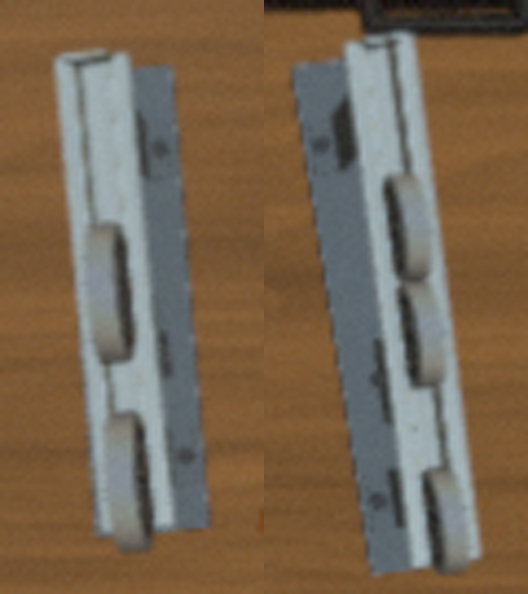

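View pics/sidec.png

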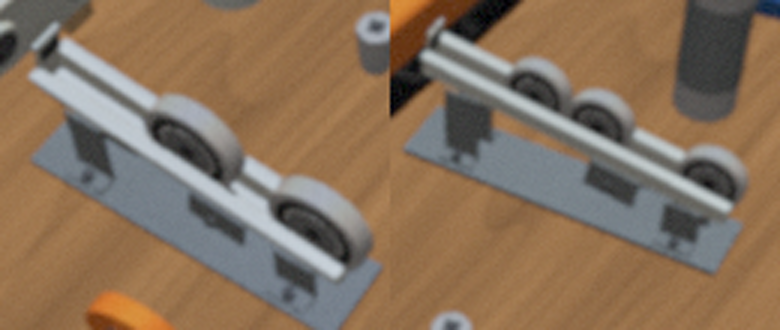

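The crops confirm it. Both loose bearings are grey steel and sit at the lips, with one stored bearing in the large gutter and two in the small one. Next I fit the gutter poses from both depth clouds.

```bash
cat > fit.py <<'E'
from h import *
from scipy.optimize import least_squares
def box(p,lo,hi):
    c=(np.array(lo)+hi)/2; h=(np.array(hi)-lo)/2
    q=np.abs(p-c)-h
    return np.linalg.norm(np.maximum(q,0),axis=1)+np.minimum(q.max(1),0)
def cyl(p,cx,r,t):
    a=np.hypot(p[:,0]-cx,p[:,2]-r)-r; b=np.abs(p[:,1])-t/2
    q=np.stack([a,b],1)
    return np.linalg.norm(np.maximum(q,0),axis=1)+np.minimum(q.max(1),0)
def togut(X,g):
    x,y,yaw=g; s=.15
    ux=np.array([np.cos(yaw)*np.cos(s),np.sin(yaw)*np.cos(s),np.sin(s)])
    uy=np.array([-np.sin(yaw),np.cos(yaw),0]); uz=np.cross(ux,uy)
    return (X-np.array([x,y,.045]))@np.stack([ux,uy,uz],1),(ux,uy,uz)
def sdf(p,w,r,t,cs,L,eh):
    d=[cyl(p,c,r,t) for c in cs]
    for s in(1,-1):
        a,b=sorted((s*w/2,s*(w/2+9)))
        d.append(box(p,[-.003,a,.021],[L,b,.024]))
    d.append(box(p,[L,-w/2-.003,0],[L+.003,w/2+.003,eh]))
    d.append(box(p,[-.003,-w/2-.003,-.003],[L,w/2+.003,0]))
    return np.min(d,0)
def fix(w): return w
SP={"large":dict(w=.020,r=.040,t=.018,L=.267,eh=.055),"small":dict(w=.018,r=.031,t=.016,L=.299,eh=.046)}
def pts(g0,X,L):
    X=X[np.isfinite(X[...,2])]
    p,_=togut(X,g0); m=(p[:,0]>-.04)&(p[:,0]<L+.03)&(np.abs(p[:,1])<.045)&(p[:,2]>.012)&(X[:,2]>.055)&(p[:,2]<.1)
    return X[m]
E
sed -i 's#(s\*w/2,s\*(w/2+9))#(s*w/2,s*(w/2+.009))#' fit.py
python3 - <<'E'
from fit import *
S={n:np.load(f"pics/{n}X.npy") for n in("top","side")}
for name,g0,cs in(("large",(.487,.18,.07),(.026,.135)),("small",(.49,-.25,.07),(.023,.132,.194))):
    sp=SP[name]
    for use in(("top",),("side",),("top","side")):
        g=np.array(g0)
        for it in range(3):
            Q=np.concatenate([pts(g,S[u],sp["L"]) for u in use])
            f=lambda g:sdf(togut(Q,g)[0],sp["w"],sp["r"],sp["t"],cs,sp["L"],sp["eh"])*1000
            r=least_squares(f,g,loss="soft_l1",f_scale=3,x_scale=[.01,.01,.05]); g=r.x
        print(name,use,len(Q),g.round(4),"med",np.median(np.abs(r.fun)).round(2))
X=S["top"]
for n,u,v in(("can",462,208),("filter",138,280),("socket",293,213),("piston",291,153),("sdhandle",296,300)):print(n,X[v,u].round(3))
o=robot.observe()
from scipy.spatial.transform import Rotation as R
q=o["orientation"]; print(R.from_quat([*q[1:],q[0]]).as_matrix().round(3))
E
```

```text
large ('top',) 1489 [0.4879 0.18   0.0718] med 0.99
large ('side',) 2333 [0.4885 0.1802 0.0775] med 0.73
large ('top', 'side') 3822 [0.4882 0.1801 0.0758] med 0.8
small ('top',) 1630 [ 0.4857 -0.2564  0.129 ] med 1.06
small ('side',) 1671 [ 0.4861 -0.2545  0.131 ] med 1.12
small ('top', 'side') 3300 [ 0.4859 -0.2551  0.1293] med 1.2
can [ 0.593 -0.401  0.195]
filter [0.433 0.388 0.085]
socket [ 0.6   -0.008  0.054]
piston [ 0.757 -0.005  0.058]
sdhandle [ 0.373 -0.012  0.027]
[[ 0.225 -0.    -0.974]
 [ 0.974 -0.002  0.225]
 [-0.002 -1.     0.   ]]
```

Both cameras agree to about 1–2 mm, and the tool's y axis points straight down. Next I work out the waypoints.

```bash
cat > go.py <<'E'
from fit import *
from scipy.spatial.transform import Rotation as Ro
G={"large":(.4882,.1801,.0758),"small":(.4859,-.2551,.1293)}
def pose():
    o=robot.observe(); q=o["orientation"]; return o,o["tcp_pos"],Ro.from_quat([*q[1:],q[0]]).as_matrix()
def tgt(n,cx,gap,h):
    """tcp so its front face (10 mm ahead) is gap short of the bearing with centre at gutter cx, tip h over floor"""
    g=G[n]; r=SP[n]["r"]; _,(ux,uy,uz)=togut(np.zeros((1,3)),g)
    O=np.array([g[0],g[1],.045]); e=np.array([np.cos(g[2]),np.sin(g[2]),0])
    C=O+cx*ux+r*uz
    P=C-(r+.010+gap)*e
    xg=(P-O)@e; P[2]=.045+xg*np.tan(.15)+h/np.cos(.15)   # tip above floor line
    return P,C
def report(n=None,T=None):
    o,p,M=pose(); print("t %.2f tcp"%o["t"],p.round(4),"F",o["force"].round(1),"open",round(o["opening"],4),"twist needed about tool y",(round(np.arctan2(M[1,0],M[0,0])-(G[n][2]+np.pi/2),4) if n else ""))
    if T is not None: print("delta tool xyz mm",((T-p)@M*1000).round(1))
E
python3 - <<'E'
from go import *
for n,x0,x1 in(("large",.026,.139),("small",.023,.136)):
    for cx,gap in((x0,.03),(x0,0),(x1,0)):
        P,C=tgt(n,cx,gap,.032 if n=="large" else .030); print(n,cx,gap,"tcp",P.round(4),"centre",C.round(4))
report("large",tgt("large",.026,.03,.032)[0])
c=get_calibration("wrist"); o,p,M=pose(); print("cam in tool",((-c["R"].T@c["t"]-p)@M).round(3))
E
```

```text
large 0.026 0.03 tcp [0.4281 0.1755 0.0683] centre [0.5079 0.1816 0.0884]
large 0.026 0 tcp [0.458  0.1778 0.0728] centre [0.5079 0.1816 0.0884]
large 0.139 0 tcp [0.5694 0.1863 0.0897] centre [0.6193 0.1901 0.1053]
small 0.023 0.03 tcp [ 0.4335 -0.2619  0.0673] centre [ 0.5039 -0.2528  0.0791]
small 0.023 0 tcp [ 0.4632 -0.2581  0.0719] centre [ 0.5039 -0.2528  0.0791]
small 0.136 0 tcp [ 0.574  -0.2436  0.0888] centre [ 0.6147 -0.2384  0.096 ]
t 0.15 tcp [0.146  0.6328 0.1885] F [ 0.3  0.2 -0.4] open 0.0949 twist needed about tool y -0.3026
delta tool xyz mm [-381.9  120.8 -377.7]
cam in tool [-0.    -0.195  0.082]
```

send_rows(
  plan=[
    {"hand":-1,"tx":-0.02,"ty":0,"tz":-0.02,"twist":0},
    {"hand":-1,"tx":-0.03,"ty":0,"tz":-0.03,"twist":0},
    {"hand":-1,"tx":-0.03,"ty":0,"tz":-0.03,"twist":0},
    {"hand":-1,"tx":-0.03,"ty":0,"tz":-0.03,"twist":0},
    {"hand":-1,"tx":-0.03,"ty":0,"tz":-0.03,"twist":0},
    {"hand":-1,"tx":-0.03,"ty":0,"tz":-0.03,"twist":0},
    {"hand":-1,"tx":-0.03,"ty":0,"tz":-0.03,"twist":0},
    {"hand":-1,"tx":-0.03,"ty":0,"tz":-0.03,"twist":0},
    {"hand":-1,"tx":-0.03,"ty":0,"tz":-0.03,"twist":0},
    {"hand":-1,"tx":-0.03,"ty":0,"tz":-0.03,"twist":0},
  ],
)

```text
t: 1.15
tcp_pos: [0.364, 0.2839, 0.1893]
orientation: [-0.553, 0.553, 0.44, -0.44]
force: [-0.2, 0.6, -0.2]
opening: 0.0206
```

send_rows(
  plan=[
    {"hand":-1,"tx":-0.03,"ty":0,"tz":-0.03,"twist":0},
    {"hand":-1,"tx":-0.03,"ty":0,"tz":-0.03,"twist":0},
    {"hand":-1,"tx":-0.03,"ty":0,"tz":-0.02,"twist":0},
    {"hand":-1,"tx":0,"ty":0,"tz":0,"twist":-0.1},
    {"hand":-1,"tx":0,"ty":0,"tz":0,"twist":-0.1},
    {"hand":-1,"tx":0,"ty":0,"tz":0,"twist":-0.1},
    {"hand":-1,"tx":0,"ty":0,"tz":0,"twist":0},
    {"hand":-1,"tx":0,"ty":0,"tz":0,"twist":0},
    {"hand":-1,"tx":0,"ty":0,"tz":0,"twist":0},
    {"hand":-1,"tx":0,"ty":0,"tz":0,"twist":0},
  ],
)

```text
t: 2.15
tcp_pos: [0.4212, 0.18, 0.1894]
orientation: [0.482, -0.482, -0.518, 0.518]
force: [1.3, 0.5, 0.3]
opening: 0.0006
```

Run:
```python
from go import *
report("large",tgt("large",.026,.03,.032)[0])
p,d=read_camera("wrist"); cv2.imwrite("pics/w1.png",p)
```

```text
t 2.15 tcp [0.4212 0.18   0.1894] F [1.3 0.5 0.3] open 0.0006 twist needed about tool y -0.0032
delta tool xyz mm [ -4.9 121.2  -6.6]
```

View pics/w1.png

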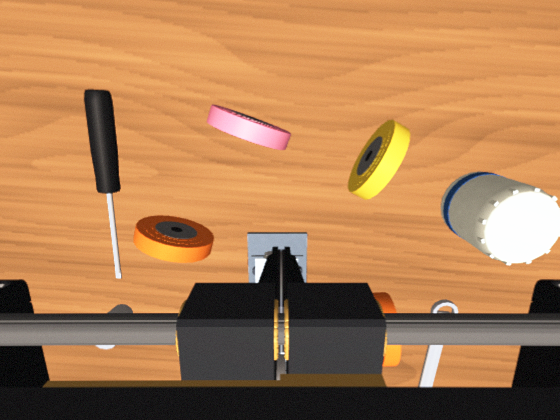

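The wrist view shows the shut fingers at (280,260) lined up with the gutter's low end at (277,245). The path down is clear, so I lower behind the bearing.

send_rows(
  plan=[
    {"hand":-1,"tx":-0.005,"ty":0.015,"tz":0.0,"twist":0},
    {"hand":-1,"tx":0,"ty":0.02,"tz":-0.002,"twist":0},
    {"hand":-1,"tx":0,"ty":0.02,"tz":0,"twist":0},
    {"hand":-1,"tx":0,"ty":0.02,"tz":0,"twist":0},
    {"hand":-1,"tx":0,"ty":0.02,"tz":0,"twist":0},
    {"hand":-1,"tx":0,"ty":0.016,"tz":0,"twist":0},
    {"hand":-1,"tx":0,"ty":0.01,"tz":0,"twist":0},
    {"hand":-1,"tx":0,"ty":0,"tz":0,"twist":0},
    {"hand":-1,"tx":0,"ty":0,"tz":0,"twist":0},
    {"hand":-1,"tx":0,"ty":0,"tz":0,"twist":0},
  ],
)

```text
t: 3.2
tcp_pos: [0.4244, 0.1752, 0.0695]
orientation: [-0.481, 0.482, 0.519, -0.517]
force: [-0.0, -0.8, 0.4]
opening: 0.0006
```

Run:
```python
from go import *
report("large",tgt("large",.026,0,.032)[0])
p,d=read_camera("side"); cv2.imwrite("pics/s1.png",cv2.resize(p[180:330,140:300],None,fx=4,fy=4,interpolation=cv2.INTER_CUBIC))
```

```text
t 3.20 tcp [0.4244 0.1752 0.0695] F [-0.  -0.8  0.4] open 0.0006 twist needed about tool y -0.0027
delta tool xyz mm [  0.1  -3.3 -33.7]
```

View pics/s1.png

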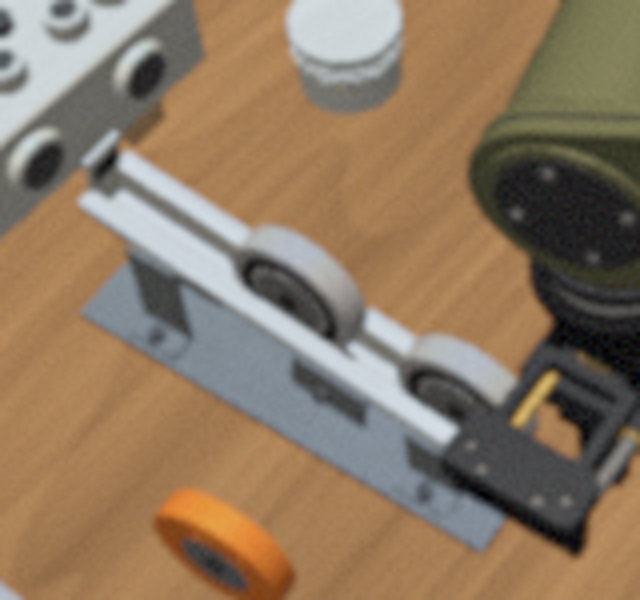

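The side view shows the fingers behind the loose bearing, which is at about (460,380) in the crop. I close in gently.

send_rows(
  plan=[
    {"hand":-1,"tx":0,"ty":-0.0005,"tz":-0.004,"twist":0},
    {"hand":-1,"tx":0,"ty":-0.0005,"tz":-0.005,"twist":0},
    {"hand":-1,"tx":0,"ty":-0.0005,"tz":-0.005,"twist":0},
    {"hand":-1,"tx":0,"ty":-0.0005,"tz":-0.005,"twist":0},
    {"hand":-1,"tx":0,"ty":-0.0005,"tz":-0.004,"twist":0},
    {"hand":-1,"tx":0,"ty":-0.0002,"tz":-0.002,"twist":0},
    {"hand":-1,"tx":0,"ty":-0.0002,"tz":-0.002,"twist":0},
    {"hand":-1,"tx":0,"ty":-0.0002,"tz":-0.002,"twist":0},
    {"hand":-1,"tx":0,"ty":-0.0002,"tz":-0.0015,"twist":0},
    {"hand":-1,"tx":0,"ty":-0.0002,"tz":-0.0015,"twist":0},
  ],
)

```text
t: 4.25
tcp_pos: [0.4556, 0.1774, 0.0719]
orientation: [0.481, -0.481, -0.518, 0.518]
force: [-1.2, 0.5, 0.2]
opening: 0.0007
```

send_rows(
  plan=[
    {"hand":-1,"tx":0,"ty":-0.0002,"tz":-0.0015,"twist":0},
    {"hand":-1,"tx":0,"ty":-0.0002,"tz":-0.0015,"twist":0},
    {"hand":-1,"tx":0,"ty":-0.0002,"tz":-0.0015,"twist":0},
    {"hand":-1,"tx":0,"ty":-0.0002,"tz":-0.0015,"twist":0},
    {"hand":-1,"tx":0,"ty":-0.0002,"tz":-0.0015,"twist":0},
    {"hand":-1,"tx":0,"ty":-0.0002,"tz":-0.0015,"twist":0},
    {"hand":-1,"tx":0,"ty":-0.0002,"tz":-0.0015,"twist":0},
    {"hand":-1,"tx":0,"ty":-0.0002,"tz":-0.0015,"twist":0},
    {"hand":-1,"tx":0,"ty":0,"tz":0,"twist":0},
    {"hand":-1,"tx":0,"ty":0,"tz":0,"twist":0},
  ],
)

```text
t: 5.25
tcp_pos: [0.4676, 0.1782, 0.0735]
orientation: [-0.481, 0.481, 0.518, -0.518]
force: [-1.1, 0.5, 1.0]
opening: 0.0005
```

Run:
```python
from go import *
report("large",tgt("large",.026,0,.032)[0])
p,d=read_camera("side"); cv2.imwrite("pics/s2.png",cv2.resize(p[180:330,140:300],None,fx=4,fy=4,interpolation=cv2.INTER_CUBIC))
```

```text
t 5.25 tcp [0.4676 0.1782 0.0735] F [-1.1  0.5  1. ] open 0.0005 twist needed about tool y -0.0026
delta tool xyz mm [0.3 0.7 9.6]
```

View pics/s2.png

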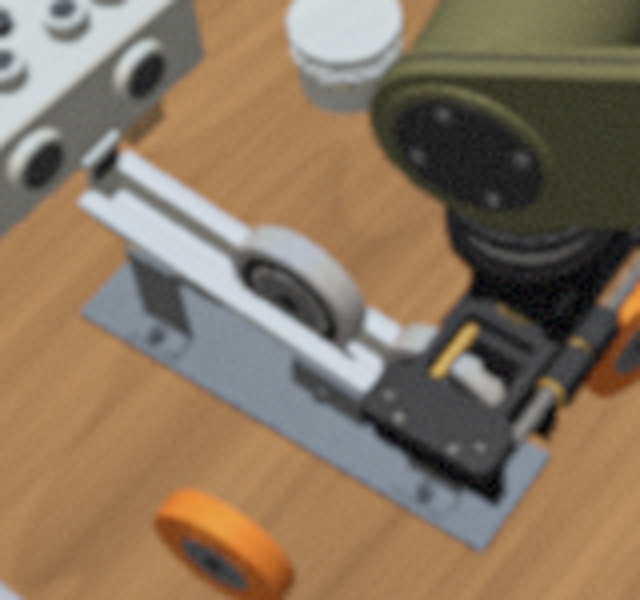

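Run:
```python
from go import *
p,d=read_camera("top"); cv2.imwrite("pics/t2.png",cv2.resize(p[140:280,170:290],None,fx=4,fy=4,interpolation=cv2.INTER_CUBIC))
p2=cv2.imread("pics/side0.png"); q,d=read_camera("side")
cv2.imwrite("pics/s2b.png",cv2.resize(np.hstack([p2[235:300,200:280],q[235:300,200:280]]),None,fx=5,fy=5,interpolation=cv2.INTER_CUBIC))
```

```text
(no output)
```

View pics/t2.png

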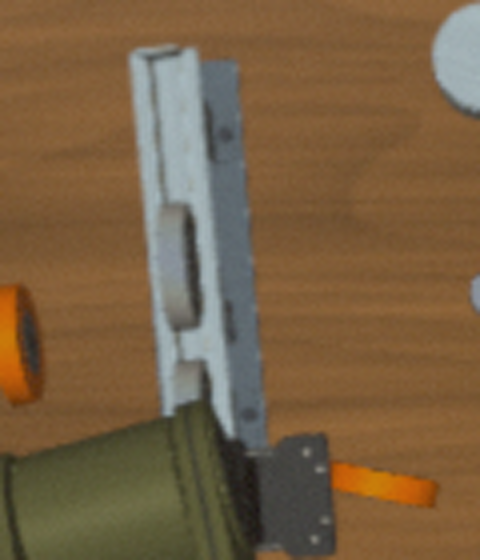

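View pics/s2b.png

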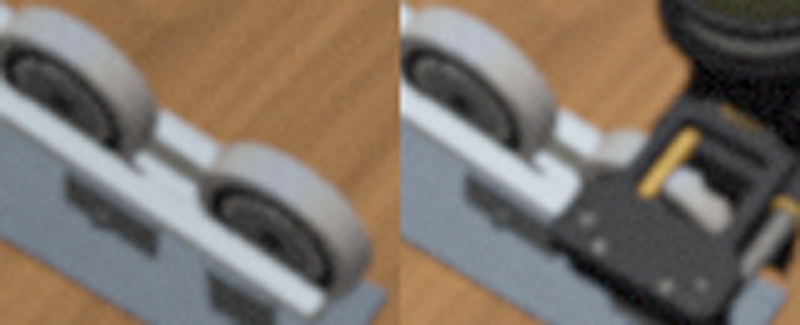

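The loose bearing moved about 3 px (roughly 8 mm) uphill against the fingers, as the model predicts. The next 20 mm brings it to the stored bearing, so I go slower near that contact.

send_rows(
  plan=[
    {"hand":-1,"tx":0,"ty":-0.0003,"tz":-0.002,"twist":0},
    {"hand":-1,"tx":0,"ty":-0.0005,"tz":-0.003,"twist":0},
    {"hand":-1,"tx":0,"ty":-0.0005,"tz":-0.003,"twist":0},
    {"hand":-1,"tx":0,"ty":-0.0005,"tz":-0.003,"twist":0},
    {"hand":-1,"tx":0,"ty":-0.0003,"tz":-0.002,"twist":0},
    {"hand":-1,"tx":0,"ty":-0.0003,"tz":-0.0015,"twist":0},
    {"hand":-1,"tx":0,"ty":-0.0002,"tz":-0.0015,"twist":0},
    {"hand":-1,"tx":0,"ty":-0.0003,"tz":-0.0015,"twist":0},
    {"hand":-1,"tx":0,"ty":-0.0002,"tz":-0.0015,"twist":0},
    {"hand":-1,"tx":0,"ty":-0.0003,"tz":-0.0015,"twist":0},
  ],
)

```text
t: 6.4
tcp_pos: [0.4877, 0.1797, 0.0769]
orientation: [0.482, -0.481, -0.518, 0.518]
force: [-2.4, 0.2, 1.8]
opening: -0.0001
```

send_rows(
  plan=[
    {"hand":-1,"tx":0,"ty":-0.0003,"tz":-0.0015,"twist":0},
    {"hand":-1,"tx":0,"ty":-0.0002,"tz":-0.0015,"twist":0},
    {"hand":-1,"tx":0,"ty":-0.0003,"tz":-0.0015,"twist":0},
    {"hand":-1,"tx":0,"ty":-0.0004,"tz":-0.0025,"twist":0},
    {"hand":-1,"tx":0,"ty":-0.0005,"tz":-0.003,"twist":0},
    {"hand":-1,"tx":0,"ty":-0.0005,"tz":-0.003,"twist":0},
    {"hand":-1,"tx":0,"ty":-0.0005,"tz":-0.003,"twist":0},
    {"hand":-1,"tx":0,"ty":-0.0005,"tz":-0.003,"twist":0},
    {"hand":-1,"tx":0,"ty":-0.0005,"tz":-0.003,"twist":0},
    {"hand":-1,"tx":0,"ty":-0.0005,"tz":-0.003,"twist":0},
  ],
)

```text
t: 7.4
tcp_pos: [0.5131, 0.1816, 0.0812]
orientation: [0.481, -0.481, -0.518, 0.518]
force: [-3.4, 0.2, 1.4]
opening: 0.0
```

Run:
```python
from go import *
report("large",tgt("large",.139,0,.032)[0])
p,d=read_camera("top"); cv2.imwrite("pics/t3.png",cv2.resize(p[140:280,170:290],None,fx=4,fy=4,interpolation=cv2.INTER_CUBIC))
```

```text
t 7.40 tcp [0.5131 0.1816 0.0812] F [-3.4  0.2  1.4] open 0.0 twist needed about tool y -0.0026
delta tool xyz mm [  0.6  -8.5 -56.5]
```

View pics/t3.png

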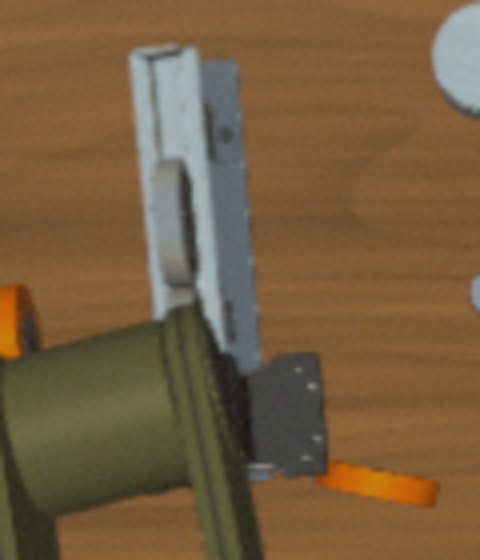

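The loose bearing now touches the stored one and drives it: the stored bearing's lower edge moved from row 328 to 288 in the crop. Force is about 3 N, so I carry on.

send_rows(
  plan=[
    {"hand":-1,"tx":0,"ty":-0.0005,"tz":-0.003,"twist":0},
    {"hand":-1,"tx":0,"ty":-0.0005,"tz":-0.003,"twist":0},
    {"hand":-1,"tx":0,"ty":-0.0004,"tz":-0.003,"twist":0},
    {"hand":-1,"tx":0,"ty":-0.0005,"tz":-0.003,"twist":0},
    {"hand":-1,"tx":0,"ty":-0.0004,"tz":-0.003,"twist":0},
    {"hand":-1,"tx":0,"ty":-0.0005,"tz":-0.003,"twist":0},
    {"hand":-1,"tx":0,"ty":-0.0004,"tz":-0.003,"twist":0},
    {"hand":-1,"tx":0,"ty":-0.0005,"tz":-0.003,"twist":0},
    {"hand":-1,"tx":0,"ty":-0.0004,"tz":-0.003,"twist":0},
    {"hand":-1,"tx":0,"ty":-0.0005,"tz":-0.003,"twist":0},
  ],
)

```text
t: 8.45
tcp_pos: [0.5431, 0.1838, 0.0858]
orientation: [-0.481, 0.481, 0.518, -0.518]
force: [-2.1, 0.1, 1.2]
opening: 0.0007
```

send_rows(
  plan=[
    {"hand":-1,"tx":0,"ty":-0.0005,"tz":-0.003,"twist":0},
    {"hand":-1,"tx":0,"ty":-0.0005,"tz":-0.003,"twist":0},
    {"hand":-1,"tx":0,"ty":-0.0004,"tz":-0.003,"twist":0},
    {"hand":-1,"tx":0,"ty":-0.0003,"tz":-0.002,"twist":0},
    {"hand":-1,"tx":0,"ty":-0.0003,"tz":-0.002,"twist":0},
    {"hand":-1,"tx":0,"ty":-0.0003,"tz":-0.002,"twist":0},
    {"hand":-1,"tx":0,"ty":-0.0003,"tz":-0.002,"twist":0},
    {"hand":-1,"tx":0,"ty":-0.0003,"tz":-0.002,"twist":0},
    {"hand":-1,"tx":0,"ty":-0.0003,"tz":-0.002,"twist":0},
    {"hand":-1,"tx":0,"ty":-0.0003,"tz":-0.002,"twist":0},
  ],
)

```text
t: 9.45
tcp_pos: [0.566, 0.1855, 0.0893]
orientation: [-0.481, 0.481, 0.518, -0.518]
force: [-1.9, -0.0, 1.9]
opening: 0.0001
```

Run:
```python
from go import *
report("large",tgt("large",.139,0,.032)[0])
p,d=read_camera("top"); cv2.imwrite("pics/t4.png",cv2.resize(p[140:280,170:290],None,fx=4,fy=4,interpolation=cv2.INTER_CUBIC))
X=cloud(get_calibration("top"),d); Q=X[150:200,200:226].reshape(-1,3); P,_=togut(Q,G["large"]); m=(np.abs(P[:,1])<.009)&(P[:,2]>.028)&(P[:,0]<.255)&(P[:,2]<.085)
A=P[m]
f=lambda c:np.minimum(np.abs(np.hypot(A[:,0]-c[0],A[:,2]-.04)-.04),np.abs(np.hypot(A[:,0]-c[0]+.08,A[:,2]-.04)-.04))*1000
print(len(A),least_squares(f,[.22],loss="soft_l1").x)
```

```text
t 9.45 tcp [0.566  0.1855 0.0893] F [-1.9 -0.   1.9] open 0.0001 twist needed about tool y -0.0026
delta tool xyz mm [ 0.5 -0.4 -3.5]
242 [0.21572146]
```

View pics/t4.png

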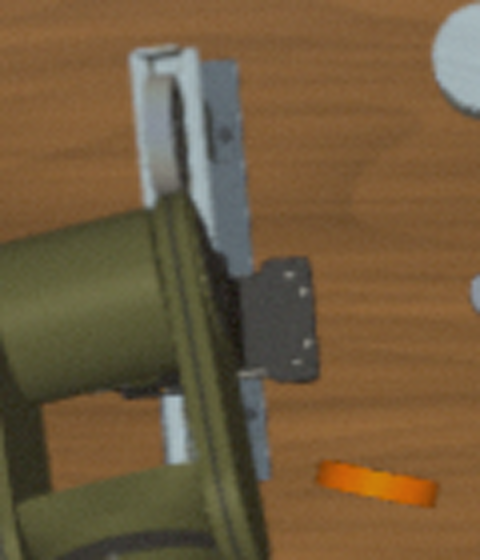

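The stored bearing measures x = 215.7 mm, which puts the loose one at about 135.7, and the TCP gives 135.5. I push about 5 mm more so it is certainly past the dog, hold, then back off slowly.

send_rows(
  plan=[
    {"hand":-1,"tx":0,"ty":-0.0002,"tz":-0.0015,"twist":0},
    {"hand":-1,"tx":0,"ty":-0.0003,"tz":-0.0015,"twist":0},
    {"hand":-1,"tx":0,"ty":-0.0002,"tz":-0.0015,"twist":0},
    {"hand":-1,"tx":0,"ty":-0.0002,"tz":-0.001,"twist":0},
    {"hand":-1,"tx":0,"ty":0,"tz":0,"twist":0},
    {"hand":-1,"tx":0,"ty":0,"tz":0,"twist":0},
    {"hand":-1,"tx":0,"ty":0.0,"tz":0,"twist":0},
    {"hand":-1,"tx":0,"ty":0.0002,"tz":0.001,"twist":0},
    {"hand":-1,"tx":0,"ty":0.0002,"tz":0.001,"twist":0},
    {"hand":-1,"tx":0,"ty":0.0002,"tz":0.001,"twist":0},
  ],
)

```text
t: 10.5
tcp_pos: [0.5682, 0.1856, 0.0894]
orientation: [-0.481, 0.481, 0.518, -0.518]
force: [-0.0, -0.3, 0.5]
opening: 0.0007
```

send_rows(
  plan=[
    {"hand":-1,"tx":0,"ty":0.0002,"tz":0.001,"twist":0},
    {"hand":-1,"tx":0,"ty":0.0002,"tz":0.001,"twist":0},
    {"hand":-1,"tx":0,"ty":0.0002,"tz":0.001,"twist":0},
    {"hand":-1,"tx":0,"ty":0.0002,"tz":0.001,"twist":0},
    {"hand":-1,"tx":0,"ty":0.0002,"tz":0.001,"twist":0},
    {"hand":-1,"tx":0,"ty":0.0002,"tz":0.001,"twist":0},
    {"hand":-1,"tx":0,"ty":0.0002,"tz":0.001,"twist":0},
    {"hand":-1,"tx":0,"ty":0,"tz":0.002,"twist":0},
    {"hand":-1,"tx":0,"ty":0,"tz":0.003,"twist":0},
    {"hand":-1,"tx":0,"ty":0,"tz":0.003,"twist":0},
  ],
)

```text
t: 11.5
tcp_pos: [0.553, 0.1845, 0.0881]
orientation: [0.481, -0.481, -0.518, 0.518]
force: [-0.1, 0.3, 0.4]
opening: 0.0004
```

Run:
```python
from go import *
report("large",tgt("large",.135,0,.032)[0])
p,d=read_camera("top"); cv2.imwrite("pics/t5.png",cv2.resize(p[140:280,170:290],None,fx=4,fy=4,interpolation=cv2.INTER_CUBIC))
X=cloud(get_calibration("top"),d); Q=X[150:200,200:226].reshape(-1,3); P,_=togut(Q,G["large"]); m=(np.abs(P[:,1])<.009)&(P[:,2]>.028)&(P[:,0]<.255)&(P[:,2]<.085)
A=P[m]
f=lambda c:np.minimum(np.abs(np.hypot(A[:,0]-c[0],A[:,2]-.04)-.04),np.abs(np.hypot(A[:,0]-c[0]+.08,A[:,2]-.04)-.04))*1000
print(len(A),least_squares(f,[.22],loss="soft_l1").x)
```

```text
t 11.50 tcp [0.553  0.1845 0.0881] F [-0.1  0.3  0.4] open 0.0004 twist needed about tool y -0.0026
delta tool xyz mm [  0.5  -0.9 -12.6]
281 [0.21530094]
```

View pics/t5.png

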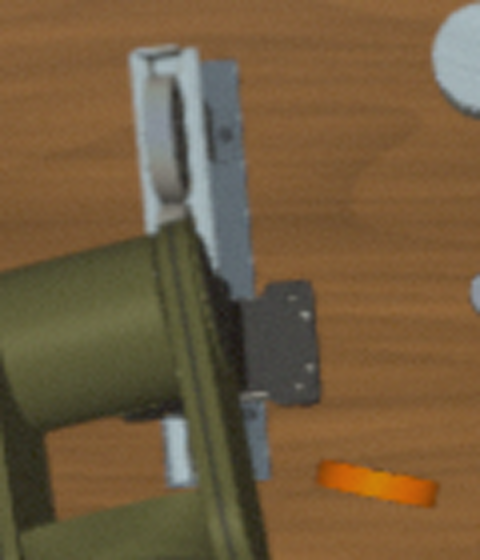

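The row now rests at 215.3 / 135.3 mm with the fingers 12.6 mm clear, so the dog is holding the large bearing. I back off, lift and go over to the small gutter.

send_rows(
  plan=[
    {"hand":-1,"tx":0,"ty":-0.002,"tz":0.01,"twist":0},
    {"hand":-1,"tx":0,"ty":-0.005,"tz":0.015,"twist":0},
    {"hand":-1,"tx":0,"ty":-0.015,"tz":0.02,"twist":0},
    {"hand":-1,"tx":0,"ty":-0.02,"tz":0.02,"twist":0},
    {"hand":-1,"tx":0,"ty":-0.025,"tz":0.02,"twist":0},
    {"hand":-1,"tx":0,"ty":-0.025,"tz":0.02,"twist":0},
    {"hand":-1,"tx":-0.02,"ty":-0.01,"tz":0.01,"twist":-0.025},
    {"hand":-1,"tx":-0.03,"ty":0,"tz":0.0,"twist":-0.025},
    {"hand":-1,"tx":-0.03,"ty":0,"tz":0,"twist":0},
    {"hand":-1,"tx":-0.03,"ty":0,"tz":0,"twist":0},
  ],
)

```text
t: 12.55
tcp_pos: [0.4498, 0.066, 0.1905]
orientation: [-0.468, 0.468, 0.53, -0.53]
force: [0.0, -0.1, -0.4]
opening: 0.0003
```

send_rows(
  plan=[
    {"hand":-1,"tx":-0.03,"ty":0,"tz":0,"twist":0},
    {"hand":-1,"tx":-0.03,"ty":0,"tz":0,"twist":0},
    {"hand":-1,"tx":-0.03,"ty":0,"tz":0,"twist":0},
    {"hand":-1,"tx":-0.03,"ty":0,"tz":0,"twist":0},
    {"hand":-1,"tx":-0.03,"ty":0,"tz":0,"twist":0},
    {"hand":-1,"tx":-0.03,"ty":0,"tz":0,"twist":0},
    {"hand":-1,"tx":-0.03,"ty":0,"tz":0,"twist":0},
    {"hand":-1,"tx":-0.03,"ty":0,"tz":0,"twist":0},
    {"hand":-1,"tx":-0.03,"ty":0,"tz":0,"twist":0},
    {"hand":-1,"tx":-0.02,"ty":0,"tz":0,"twist":0},
  ],
)

```text
t: 13.55
tcp_pos: [0.4855, -0.2225, 0.1903]
orientation: [0.468, -0.469, -0.529, 0.53]
force: [0.8, 0.4, -0.0]
opening: 0.0004
```

Run:
```python
from go import *
report("small",tgt("small",.023,.03,.030)[0])
p,d=read_camera("top"); cv2.imwrite("pics/t6.png",p)
X=cloud(get_calibration("top"),d)
A=pts(G["large"],X,.267); P,_=togut(A,G["large"]); P=P[(np.abs(P[:,1])<.009)&(P[:,2]>.03)&(P[:,0]<.255)]
f=lambda c:np.minimum(np.abs(np.hypot(P[:,0]-c[0],P[:,2]-.04)-.04),np.abs(np.hypot(P[:,0]-c[1],P[:,2]-.04)-.04))*1000
print(least_squares(f,[.13,.215],loss="soft_l1").x)
```

```text
t 13.55 tcp [ 0.4855 -0.2225  0.1903] F [ 0.8  0.4 -0. ] open 0.0004 twist needed about tool y -0.0073
delta tool xyz mm [-32.8 122.9  56.5]
[0.13470077 0.21566372]
```

View pics/t6.png

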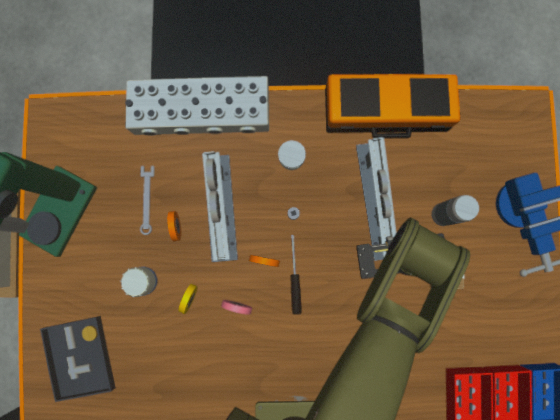

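The large pair rests at 134.7 and 215.7 mm with the arm away, held by the dog. Next I position behind the small bearing.

send_rows(
  plan=[
    {"hand":-1,"tx":-0.01,"ty":0,"tz":0.017,"twist":-0.007},
    {"hand":-1,"tx":-0.013,"ty":0,"tz":0.02,"twist":0},
    {"hand":-1,"tx":-0.01,"ty":0,"tz":0.02,"twist":0},
    {"hand":-1,"tx":0,"ty":0.018,"tz":0.002,"twist":0},
    {"hand":-1,"tx":0,"ty":0.025,"tz":0,"twist":0},
    {"hand":-1,"tx":0,"ty":0.025,"tz":0,"twist":0},
    {"hand":-1,"tx":0,"ty":0.025,"tz":0,"twist":0},
    {"hand":-1,"tx":0,"ty":0.02,"tz":0,"twist":0},
    {"hand":-1,"tx":0,"ty":0.008,"tz":0,"twist":0},
    {"hand":-1,"tx":0,"ty":0,"tz":0,"twist":0},
  ],
)

```text
t: 14.6
tcp_pos: [0.4307, -0.2602, 0.0681]
orientation: [0.467, -0.465, -0.531, 0.532]
force: [0.3, 0.0, 0.2]
opening: 0.0002
```

Run:
```python
from go import *
report("small",tgt("small",.023,0,.030)[0])
p,d=read_camera("side"); cv2.imwrite("pics/s7.png",cv2.resize(p[90:220,240:400],None,fx=4,fy=4,interpolation=cv2.INTER_CUBIC))
```

```text
t 14.60 tcp [ 0.4307 -0.2602  0.0681] F [0.3 0.  0.2] open 0.0002 twist needed about tool y 0.0012
delta tool xyz mm [ -2.1  -3.9 -32.5]
```

View pics/s7.png

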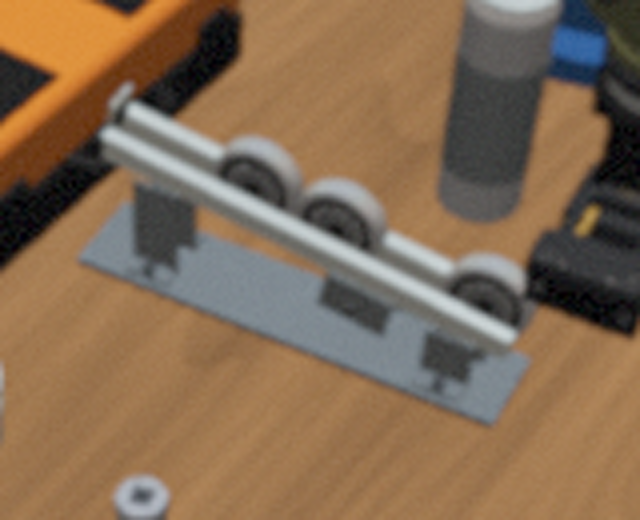

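The fingers are behind the small bearing, which is at about (487,285) in the crop. I approach gently with a 2 mm sideways correction.

send_rows(
  plan=[
    {"hand":-1,"tx":-0.001,"ty":-0.0005,"tz":-0.004,"twist":0},
    {"hand":-1,"tx":-0.001,"ty":-0.0006,"tz":-0.005,"twist":0},
    {"hand":-1,"tx":0,"ty":-0.0006,"tz":-0.005,"twist":0},
    {"hand":-1,"tx":0,"ty":-0.0006,"tz":-0.005,"twist":0},
    {"hand":-1,"tx":0,"ty":-0.0005,"tz":-0.004,"twist":0},
    {"hand":-1,"tx":0,"ty":-0.0003,"tz":-0.002,"twist":0},
    {"hand":-1,"tx":0,"ty":-0.0002,"tz":-0.0015,"twist":0},
    {"hand":-1,"tx":0,"ty":-0.0002,"tz":-0.0015,"twist":0},
    {"hand":-1,"tx":0,"ty":-0.0002,"tz":-0.0015,"twist":0},
    {"hand":-1,"tx":0,"ty":-0.0002,"tz":-0.0015,"twist":0},
  ],
)

```text
t: 15.65
tcp_pos: [0.4627, -0.2592, 0.073]
orientation: [0.466, -0.466, -0.531, 0.531]
force: [-0.4, 0.1, 0.1]
opening: 0.0007
```

send_rows(
  plan=[
    {"hand":-1,"tx":0,"ty":-0.0003,"tz":-0.0015,"twist":0},
    {"hand":-1,"tx":0,"ty":-0.0002,"tz":-0.0015,"twist":0},
    {"hand":-1,"tx":0,"ty":-0.0003,"tz":-0.0015,"twist":0},
    {"hand":-1,"tx":0,"ty":-0.0002,"tz":-0.0015,"twist":0},
    {"hand":-1,"tx":0,"ty":-0.0003,"tz":-0.0015,"twist":0},
    {"hand":-1,"tx":0,"ty":-0.0003,"tz":-0.002,"twist":0},
    {"hand":-1,"tx":0,"ty":-0.0004,"tz":-0.0025,"twist":0},
    {"hand":-1,"tx":0,"ty":-0.0004,"tz":-0.0025,"twist":0},
    {"hand":-1,"tx":0,"ty":-0.0004,"tz":-0.0025,"twist":0},
    {"hand":-1,"tx":0,"ty":-0.0004,"tz":-0.0025,"twist":0},
  ],
)

```text
t: 16.65
tcp_pos: [0.4824, -0.2572, 0.0771]
orientation: [0.466, -0.467, -0.531, 0.532]
force: [-3.4, -0.8, 6.1]
opening: 0.0001
```

Run:
```python
from go import *
report("small",tgt("small",.136,0,.030)[0])
p,d=read_camera("side"); cv2.imwrite("pics/s8.png",cv2.resize(p[90:220,240:400],None,fx=4,fy=4,interpolation=cv2.INTER_CUBIC))
p,d=read_camera("top"); cv2.imwrite("pics/t8.png",cv2.resize(p[120:270,330:450],None,fx=4,fy=4,interpolation=cv2.INTER_CUBIC))
```

```text
t 16.65 tcp [ 0.4824 -0.2572  0.0771] F [-3.4 -0.8  6.1] open 0.0001 twist needed about tool y 0.0009
delta tool xyz mm [  1.5 -11.7 -92.5]
```

View pics/s8.png

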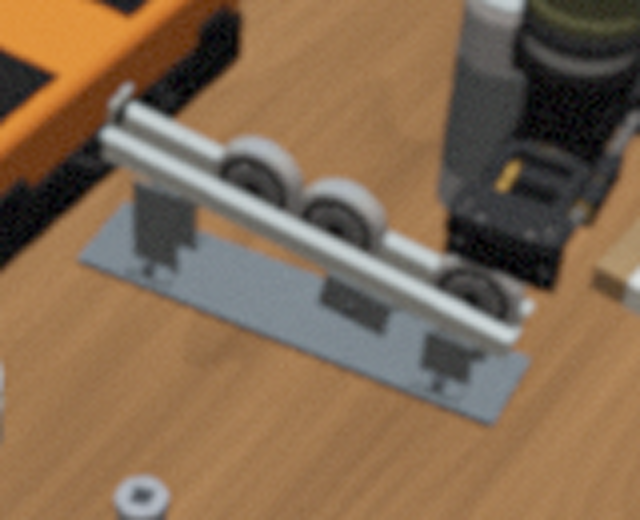

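View pics/t8.png

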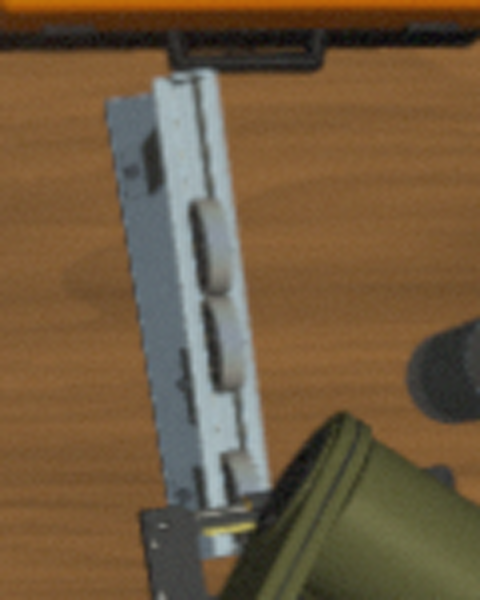

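The force reads 6 N upward, and the bearing seems to have moved less than the fingers did. I check before pushing on.

Run:
```python
from go import *
for k in range(1):
    p,d=read_camera("side"); report("small"); X=cloud(get_calibration("side"),d)
    cv2.imwrite("pics/s9.png",cv2.resize(p[135:185,330:400],None,fx=10,fy=10,interpolation=cv2.INTER_CUBIC))
X0=np.load("pics/sideX.npy")
for nm,XX in(("before",X0),("now",X)):
    A=pts(G["small"],XX,.299); P,_=togut(A,G["small"])
    for lo,hi,c0 in((-.02,.08,.03),(.1,.162,.132),(.165,.23,.194)):
        Q=P[(np.abs(P[:,1])<.011)&(P[:,2]>.028)&(P[:,2]<.066)&(P[:,0]>lo)&(P[:,0]<hi)]
        f=lambda c:np.maximum(np.hypot(Q[:,0]-c[0],Q[:,2]-.031)-.031,0)*1000
        f2=lambda c:(np.hypot(Q[:,0]-c[0],Q[:,2]-.031)-.031)[np.abs(Q[:,1])<.006]*1000
        print(nm,len(Q),least_squares(f2,[c0],loss="soft_l1").x.round(4), Q[:,0].min().round(4),Q[:,0].max().round(4))
r,(ux,uy,uz)=togut(pose()[1][None],G["small"]); print("tcp in gutter",r.round(4))
```

```text
t 16.80 tcp [ 0.4824 -0.257   0.0769] F [-2.8 -0.6  5.8] open 0.0004 twist needed about tool y 0.0011
before 268 [0.0234] -0.0073 0.0533
before 256 [0.132] 0.1011 0.1613
before 239 [0.1936] 0.1652 0.2242
now 202 [0.0332] -0.0021 0.0636
now 258 [0.1314] 0.1007 0.1619
now 241 [0.194] 0.1652 0.2242
tcp in gutter [[ 0.0011 -0.0015  0.0321]]
```

View pics/s9.png

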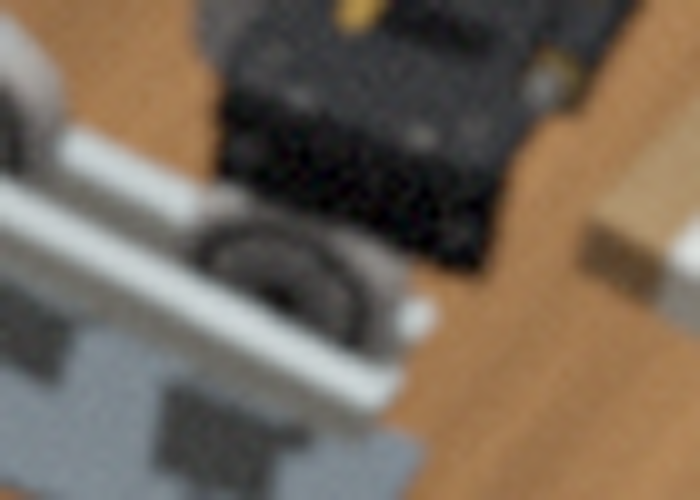

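Run:
```python
from go import *
c=get_calibration("side"); o,p,M=pose()
for nm,v in(("tip",(0,0,0)),("tip front",(0,0,-.01)),("tip back",(0,0,.01)),("left",(.012,0,0)),("30up",(0,-.03,0)),("right",(-.012,0,0))):
    uv=proj(c,p+M@np.array(v))[0]; print(nm,uv.round(1),((uv-[330,135])*10).round(0))
pic,d=read_camera("wrist"); cv2.imwrite("pics/w9.png",pic)
p2,d=read_camera("side"); X=cloud(c,d)
for v,u in((153,378),(156,375),(160,376),(162,372),(165,371),(158,368)): print((u,v),togut(X[v,u][None],G["small"])[0].round(3), ((X[v,u]-p)@M).round(3))
```

```text
tip [370.4 167.2] [404. 322.]
tip front [366.7 165.8] [367. 308.]
tip back [374.  168.5] [440. 335.]
left [368.6 170.1] [386. 351.]
30up [372.2 158.8] [422. 238.]
right [372.1 164.2] [421. 292.]
(378, 153) [[-0.009  0.089  0.177]] [ 0.091 -0.142  0.031]
(375, 156) [[-0.005  0.086  0.161]] [ 0.087 -0.127  0.025]
(376, 160) [[-0.01   0.078  0.143]] [ 0.079 -0.108  0.028]
(372, 162) [[ 0.011 -0.101 -0.05 ]] [-0.099  0.079 -0.022]
(371, 165) [[ 0.003 -0.017  0.024]] [-0.016  0.008 -0.003]
(368, 158) [[0.008 0.078 0.138]] [ 0.08  -0.106  0.009]
```

View pics/w9.png

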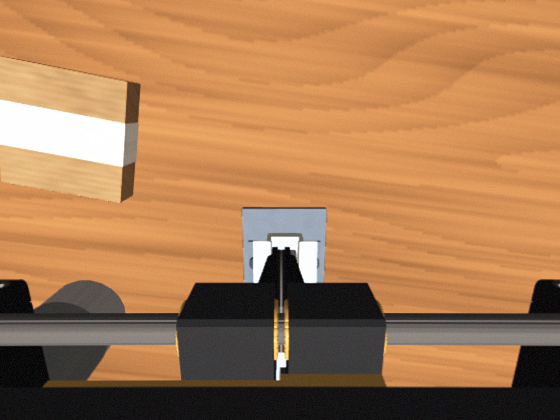

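The bearing is at x = 33 mm with the TCP at x = 1.1 mm, so they do move together. But the fingers seem to be narrow below about 20 mm, so they touch the small bearing's upper rear and press down on it. I retreat a few mm, lower the tip 5 mm (leaving 3 mm over the walls), centre it, and push again.

send_rows(
  plan=[
    {"hand":-1,"tx":0,"ty":0,"tz":0.0015,"twist":0},
    {"hand":-1,"tx":0,"ty":0,"tz":0.002,"twist":0},
    {"hand":-1,"tx":0,"ty":0,"tz":0.002,"twist":0},
    {"hand":-1,"tx":0,"ty":0,"tz":0.002,"twist":0},
    {"hand":-1,"tx":0.001,"ty":0.001,"tz":0.002,"twist":0},
    {"hand":-1,"tx":0.0005,"ty":0.001,"tz":0.002,"twist":0},
    {"hand":-1,"tx":0,"ty":0.002,"tz":0.002,"twist":0},
    {"hand":-1,"tx":0,"ty":0.002,"tz":0.0015,"twist":0},
    {"hand":-1,"tx":0,"ty":0.001,"tz":0,"twist":0},
    {"hand":-1,"tx":0,"ty":0,"tz":0,"twist":0},
  ],
)

```text
t: 17.9
tcp_pos: [0.4667, -0.2571, 0.0691]
orientation: [0.467, -0.466, -0.531, 0.532]
force: [-0.4, -0.1, 0.6]
opening: 0.0005
```

```bash
cat > chk.py <<'E'
from go import *
def chk(n,lo,hi,pr):
    p,d=read_camera("side"); report(n); X=cloud(get_calibration("side"),d); r=SP[n]["r"]
    P,_=togut(pts(G[n],X,SP[n]["L"]),G[n])
    for c0 in pr:
        Q=P[(np.abs(P[:,1])<.006)&(P[:,2]>.028)&(P[:,2]<2*r+.004)&(np.abs(P[:,0]-c0)<r)]
        f2=lambda c:(np.hypot(Q[:,0]-c[0],Q[:,2]-r)-r)*1000
        print("bearing",c0,len(Q),least_squares(f2,[c0],loss="soft_l1").x.round(4))
    print("tcp in gutter",togut(pose()[1][None],G[n])[0].round(4))
    return p
E
python3 - <<'E'
from chk import *
p=chk("small",0,0,(.026,.132,.194)); cv2.imwrite("pics/s10.png",cv2.resize(p[120:190,310:410],None,fx=7,fy=7,interpolation=cv2.INTER_CUBIC))
E
```

```text
t 17.95 tcp [ 0.4669 -0.2572  0.0692] F [ 0.6 -0.2 -0.2] open 0.0006 twist needed about tool y 0.0009
bearing 0.026 24 [0.0211]
bearing 0.132 92 [0.1323]
bearing 0.194 87 [0.1939]
tcp in gutter [[-0.0153  0.0004  0.0268]]
```

View pics/s10.png

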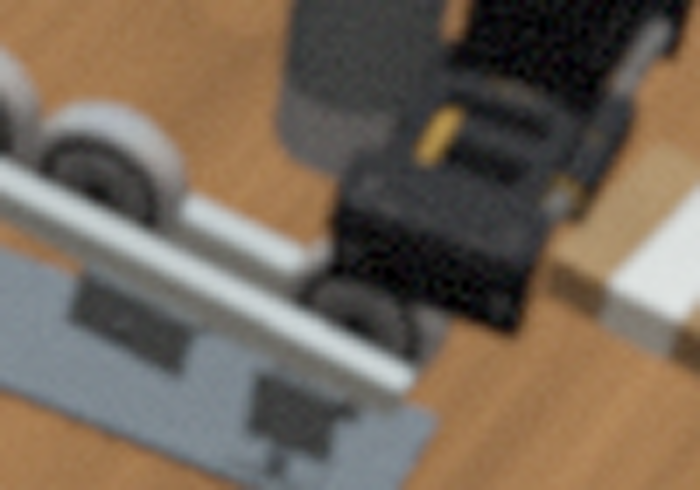

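Run:
```python
from go import *
c=get_calibration("side"); o,p,M=pose()
pic,d=read_camera("side"); X=cloud(c,d)
im=cv2.resize(pic[145:185,350:400],None,fx=14,fy=14,interpolation=cv2.INTER_CUBIC)
for v in((0,0,0),(0,-.02,0),(0,-.04,0),(0,0,-.01),(0,0,.01)):
    uv=(proj(c,p+M@np.array(v))[0]-[350,145]+.5)*14; cv2.circle(im,tuple(int(k) for k in uv),4,(0,0,255),-1)
cv2.imwrite("pics/s11.png",im)
# points in tool frame near finger
T=(X.reshape(-1,3)-p)@M; m=(np.abs(T[:,0])<.016)&(T[:,1]<.004)&(T[:,1]>-.09)&(np.abs(T[:,2])<.03)
print((T[m]*1000).round(0)[:40])
pic,d=read_camera("top"); X=cloud(get_calibration("top"),d); T=(X.reshape(-1,3)-p)@M; m=(np.abs(T[:,0])<.016)&(T[:,1]<.004)&(T[:,1]>-.09)&(np.abs(T[:,2])<.03)
print("top",(T[m]*1000).round(0)[:20])
pic,d=read_camera("wrist"); X=cloud(get_calibration("wrist"),d); T=(X.reshape(-1,3)-p)@M; m=(np.abs(T[:,0])<.016)&(T[:,1]<.004)&(T[:,1]>-.09)&(np.abs(T[:,2])<.03)
T=T[m]*1000
for y in range(-90,5,6):
    q=T[(T[:,1]>=y)&(T[:,1]<y+6)]
    if len(q):print(y,len(q),"x",q[:,0].min().round(1),q[:,0].max().round(1),"z",q[:,2].min().round(1),q[:,2].max().round(1))
```

```text
[[  9. -29. -29.]
 [ 11. -32. -26.]
 [  9. -26. -29.]
 [  8. -26. -26.]
 [  6. -25. -24.]
 [  6. -27. -22.]
 [  9. -22. -28.]
 [  7. -22. -26.]
 [ 10. -26. -23.]
 [  5. -22. -22.]
 [  9. -27. -18.]
 [  6. -26. -16.]
 [  9. -30. -13.]
 [  8. -18. -28.]
 [  8. -20. -25.]
 [ 10. -23. -22.]
 [  6. -20. -21.]
 [  6. -21. -18.]
 [  6. -22. -16.]
 [  8. -26. -13.]
 [  2. -21. -12.]
 [  3. -23.  -9.]
 [  1. -23.  -7.]
 [  8. -15. -27.]
 [ 10. -18. -24.]
 [  8. -17. -22.]
 [  7. -17. -20.]
 [  7. -19. -17.]
 [  5. -18. -15.]
 [  8. -22. -12.]
 [  6. -21. -10.]
 [  2. -19.  -9.]
 [ -3. -15.  -7.]
 [  6. -28.   2.]
 [  8. -10. -29.]
 [  8. -11. -27.]
 [  8. -13. -24.]
 [  7. -12. -22.]
 [  7. -14. -19.]
 [  8. -17. -16.]]
top [[ 15.   1. -30.]
 [ 13.  -3. -30.]
 [ 10.  -2. -29.]
 [  8.  -5. -29.]
 [  7. -10. -29.]
 [  6. -18. -28.]
 [  7. -18.  -8.]]
-90 5 x -2.0 1.5 z -11.2 -9.5
-84 75 x -2.0 1.5 z -11.4 11.6
-78 63 x -2.4 1.9 z 10.1 13.1
-72 77 x -2.5 2.0 z 10.3 12.9
-66 274 x -9.9 9.2 z -2.3 13.4
-60 281 x -9.6 9.5 z 7.6 13.2
-54 207 x -9.0 8.2 z 10.3 13.0
-48 183 x -8.4 7.9 z 10.2 13.2
-42 158 x -7.7 7.2 z 10.3 13.2
-36 94 x -5.0 5.0 z 10.4 12.9
-30 63 x -4.7 4.2 z 10.4 12.9
-6 22 x -15.4 15.6 z -21.2 -13.2
0 117 x -16.0 15.7 z -22.2 -12.9
```

View pics/s11.png

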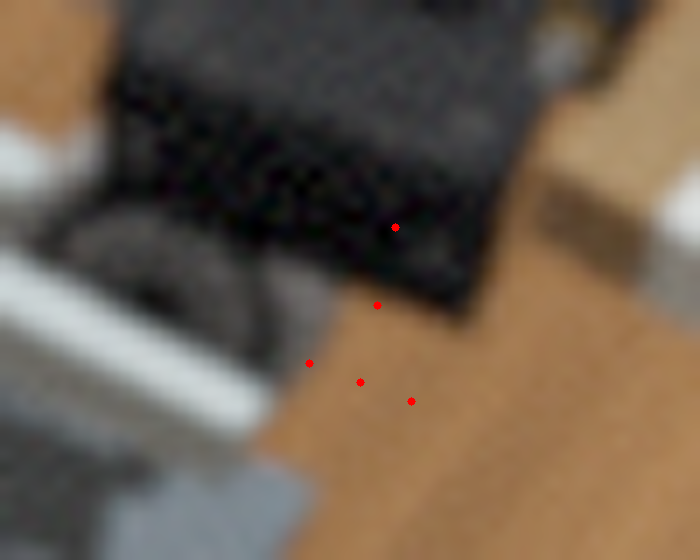

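The projected TCP dots fall on bare wood. The wrist depth also shows the finger ending about 25 mm short of the reported TCP. I measure where the finger really ends.

Run:
```python
from go import *
o,p,M=pose(); c=get_calibration("wrist"); pic,d=read_camera("wrist"); X=cloud(c,d); T=(X-p)@M*1000
for r in range(225,285,3):
    print(r,[f"{u}:"+",".join("%.0f"%k for k in T[r,u]) for u in range(262,305,4)])
im=cv2.resize(pic[200:300,220:345],None,fx=6,fy=6,interpolation=cv2.INTER_CUBIC)
for v in((0,0,.01),(0,-.0188,.01),(0,-.03,.01),(0,-.06,.01)):
    uv=(proj(c,p+M@np.array(v))[0]-[220,200]+.5)*6; cv2.circle(im,tuple(int(k) for k in uv),3,(0,0,255),-1); print(v,uv)
cv2.imwrite("pics/w11.png",im)
```

```text
225 ['262:-15,69,-8', '266:-12,69,-7', '270:-9,70,-8', '274:-5,70,-8', '278:-2,70,-8', '282:1,69,-8', '286:4,69,-7', '290:7,69,-8', '294:11,71,-8', '298:14,69,-8', '302:17,70,-8']
228 ['262:-15,68,-10', '266:-12,68,-10', '270:-9,69,-10', '274:-5,68,-10', '278:-2,67,-10', '282:1,67,-10', '286:4,68,-10', '290:7,67,-9', '294:11,68,-10', '298:14,67,-10', '302:17,69,-10']
231 ['262:-15,64,-11', '266:-12,64,-11', '270:-9,64,-11', '274:-5,63,-11', '278:-2,64,-11', '282:1,63,-10', '286:4,64,-11', '290:7,62,-10', '294:10,63,-10', '298:14,64,-11', '302:17,63,-11']
234 ['262:-15,64,-13', '266:-12,64,-13', '270:-9,63,-13', '274:-5,63,-13', '278:-2,64,-13', '282:1,64,-13', '286:4,64,-13', '290:7,63,-13', '294:10,64,-14', '298:14,64,-13', '302:17,64,-13']
237 ['262:-15,63,-16', '266:-12,64,-16', '270:-9,63,-15', '274:-5,62,-15', '278:-2,64,-16', '282:1,64,-16', '286:4,64,-16', '290:7,63,-16', '294:10,63,-16', '298:14,63,-16', '302:17,64,-16']
240 ['262:-15,64,-18', '266:-12,64,-19', '270:-9,64,-18', '274:-5,63,-18', '278:-2,63,-18', '282:1,63,-18', '286:4,64,-18', '290:7,62,-18', '294:11,64,-19', 
[... 2151 characters left out ...]
2', '270:-5,-58,12', '274:-3,-59,13', '278:-1,-55,11', '282:0,-56,11', '286:2,-59,13', '290:4,-59,13', '294:6,-58,12', '298:7,-58,12', '302:13,0,-17']
279 ['262:-8,-61,13', '266:-6,-61,12', '270:-5,-61,13', '274:-3,-62,13', '278:-1,-58,11', '282:0,-59,11', '286:2,-60,12', '290:4,-62,13', '294:6,-61,12', '298:7,-62,13', '302:9,-62,13']
282 ['262:-8,-64,13', '266:-6,-64,13', '270:-5,-65,13', '274:-3,-64,13', '278:-1,-60,11', '282:0,-62,11', '286:2,-64,13', '290:4,-64,13', '294:5,-64,12', '298:7,-64,12', '302:9,-64,12']
(0, 0, 0.01) [368.28784131 209.90220029]
(0, -0.0188, 0.01) [368.49077866 282.07734399]
(0, -0.03, 0.01) [368.63111874 331.98940441]
(0, -0.06, 0.01) [369.10600559 500.88198132]
```

View pics/w11.png

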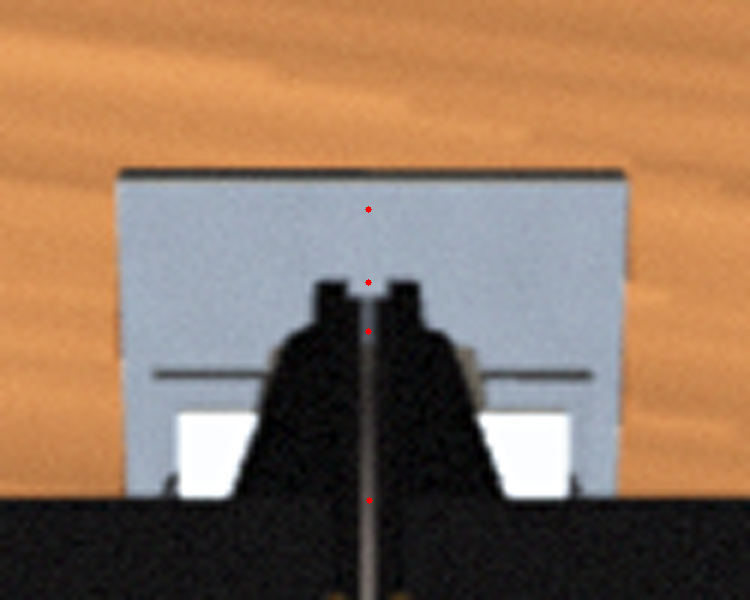

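The fingers really end about 23–25 mm behind the reported TCP and are ±13 mm wide fore and aft. The true tips were therefore at about 51 mm above the floor, too high for the small bearing. I retreat 18 mm, lower 21 mm to put the tips near 30 mm above the floor, and check.

send_rows(
  plan=[
    {"hand":-1,"tx":0,"ty":0,"tz":0.003,"twist":0},
    {"hand":-1,"tx":0,"ty":0,"tz":0.005,"twist":0},
    {"hand":-1,"tx":0,"ty":0,"tz":0.006,"twist":0},
    {"hand":-1,"tx":0,"ty":0.001,"tz":0.004,"twist":0},
    {"hand":-1,"tx":0,"ty":0.005,"tz":0,"twist":0},
    {"hand":-1,"tx":0,"ty":0.005,"tz":0,"twist":0},
    {"hand":-1,"tx":0,"ty":0.005,"tz":0,"twist":0},
    {"hand":-1,"tx":0,"ty":0.005,"tz":0,"twist":0},
    {"hand":-1,"tx":0,"ty":0.002,"tz":0,"twist":0},
    {"hand":-1,"tx":0,"ty":0,"tz":0,"twist":0},
  ],
)

```text
t: 19.15
tcp_pos: [0.4489, -0.2593, 0.0456]
orientation: [0.467, -0.466, -0.531, 0.532]
force: [-0.6, 0.7, -0.6]
opening: 0.0009
```

Run:
```python
from chk import *
p=chk("small",0,0,(.026,.132,.194)); 
c=get_calibration("side"); o,t,M=pose()
im=cv2.resize(p[120:190,320:420],None,fx=7,fy=7,interpolation=cv2.INTER_CUBIC)
for v in((0,-.024,0),(0,-.024,-.013),(0,-.024,.013),(.01,-.024,0)):
    uv=(proj(c,t+M@np.array(v))[0]-[320,120]+.5)*7; cv2.circle(im,tuple(int(k) for k in uv),2,(0,0,255),-1)
cv2.imwrite("pics/s12.png",im)
```

```text
t 19.20 tcp [ 0.4491 -0.2594  0.046 ] F [-0.1  0.   0.2] open 0.0004 twist needed about tool y 0.001
bearing 0.026 39 [0.0214]
bearing 0.132 93 [0.1321]
bearing 0.194 87 [0.1949]
tcp in gutter [[-0.0365  0.0005  0.0065]]
```

View pics/s12.png

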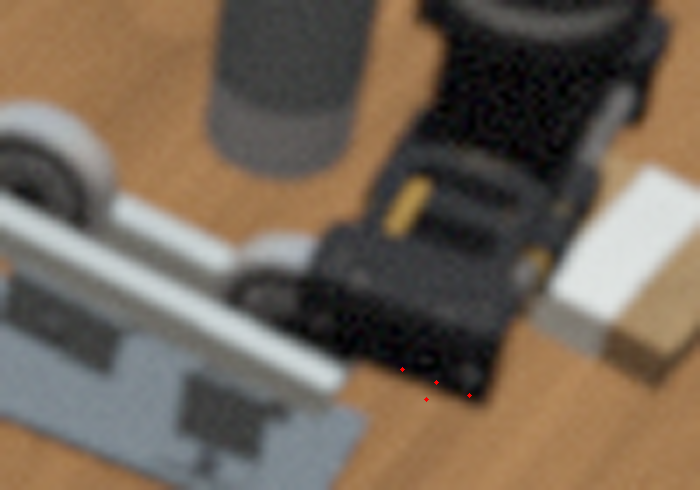

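Run:
```python
from go import *
o,p,M=pose(); pic,d=read_camera("side"); X=cloud(get_calibration("side"),d); T=((X-p)@M*1000).reshape(-1,3)
m=(np.abs(T[:,2])<70)&(T[:,1]<-30)&(T[:,1]>-200)&(T[:,0]>12)&(T[:,0]<120); T=T[m]
for z in range(-60,60,6):
    q=T[(T[:,2]>=z)&(T[:,2]<z+6)]
    if len(q): print(z,len(q),"y lowest",np.sort(q[:,1])[-4:].round(0),"x",q[:,0].min().round(),q[:,0].max().round())
```

```text
-60 1 y lowest [-50.] x 13.0 13.0
-36 44 y lowest [-109. -108. -108. -105.] x 13.0 89.0
-30 57 y lowest [-109. -106. -105. -104.] x 14.0 91.0
-24 122 y lowest [-109. -109. -108. -107.] x 13.0 91.0
-18 133 y lowest [-106. -106. -106. -104.] x 12.0 93.0
-12 114 y lowest [-109. -108. -108. -107.] x 13.0 91.0
-6 114 y lowest [-107. -107. -105. -105.] x 12.0 91.0
0 117 y lowest [-109. -108. -108. -105.] x 13.0 93.0
6 117 y lowest [-108. -107. -107. -102.] x 12.0 91.0
12 106 y lowest [-109. -108. -108. -103.] x 12.0 92.0
18 129 y lowest [-107. -107. -106. -106.] x 14.0 91.0
24 105 y lowest [-107. -107. -106. -105.] x 13.0 92.0
30 69 y lowest [-109. -108. -107. -105.] x 12.0 91.0
```

The gripper body's underside also reads about 107 mm above the reported TCP instead of 78. The whole tool therefore sits about 27 mm higher than reported. The true tip is now about 31–34 mm above the floor, level with the small bearing's centre, which suits the push. I approach and push gently.

send_rows(
  plan=[
    {"hand":-1,"tx":0,"ty":-0.0003,"tz":-0.002,"twist":0},
    {"hand":-1,"tx":0,"ty":-0.0003,"tz":-0.002,"twist":0},
    {"hand":-1,"tx":0,"ty":-0.0003,"tz":-0.002,"twist":0},
    {"hand":-1,"tx":0,"ty":-0.0003,"tz":-0.002,"twist":0},
    {"hand":-1,"tx":0,"ty":-0.0002,"tz":-0.0015,"twist":0},
    {"hand":-1,"tx":0,"ty":-0.0003,"tz":-0.0015,"twist":0},
    {"hand":-1,"tx":0,"ty":-0.0002,"tz":-0.0015,"twist":0},
    {"hand":-1,"tx":0,"ty":-0.0003,"tz":-0.0015,"twist":0},
    {"hand":-1,"tx":0,"ty":-0.0002,"tz":-0.0015,"twist":0},
    {"hand":-1,"tx":0,"ty":-0.0003,"tz":-0.0015,"twist":0},
  ],
)

```text
t: 20.25
tcp_pos: [0.4659, -0.2573, 0.0489]
orientation: [0.467, -0.466, -0.531, 0.532]
force: [-1.1, 0.2, 0.7]
opening: 0.0005
```

send_rows(
  plan=[
    {"hand":-1,"tx":0,"ty":-0.0003,"tz":-0.0015,"twist":0},
    {"hand":-1,"tx":0,"ty":-0.0003,"tz":-0.0015,"twist":0},
    {"hand":-1,"tx":0,"ty":-0.0003,"tz":-0.0015,"twist":0},
    {"hand":-1,"tx":0,"ty":-0.0003,"tz":-0.002,"twist":0},
    {"hand":-1,"tx":0,"ty":-0.0003,"tz":-0.002,"twist":0},
    {"hand":-1,"tx":0,"ty":-0.0003,"tz":-0.002,"twist":0},
    {"hand":-1,"tx":0,"ty":-0.0003,"tz":-0.002,"twist":0},
    {"hand":-1,"tx":0,"ty":-0.0003,"tz":-0.002,"twist":0},
    {"hand":-1,"tx":0,"ty":-0.0003,"tz":-0.002,"twist":0},
    {"hand":-1,"tx":0,"ty":0,"tz":0,"twist":0},
  ],
)

```text
t: 21.25
tcp_pos: [0.4828, -0.2552, 0.0518]
orientation: [-0.466, 0.467, 0.532, -0.531]
force: [-0.4, 0.5, -0.7]
opening: 0.0004
```

Run:
```python
from chk import *
p=chk("small",0,0,(.044,.132,.194)); cv2.imwrite("pics/s13.png",cv2.resize(p[90:190,260:400],None,fx=5,fy=5,interpolation=cv2.INTER_CUBIC))
```

```text
t 21.30 tcp [ 0.4826 -0.2551  0.0517] F [-0.3  0.4 -0.7] open 0.0005 twist needed about tool y 0.001
bearing 0.044 7 [0.0432]
bearing 0.132 86 [0.1321]
bearing 0.194 96 [0.1942]
tcp in gutter [[-0.0022  0.0004  0.0071]]
```

View pics/s13.png

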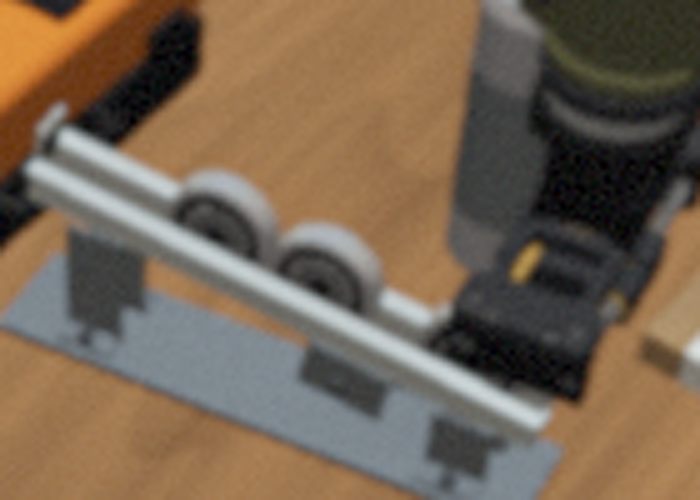

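Force is low, and the bearing is at about 43 mm against a TCP at −2 mm, an offset of 44–45 as expected. I continue, slowing as it meets the stored bearings at about 70 mm.

send_rows(
  plan=[
    {"hand":-1,"tx":0,"ty":-0.0003,"tz":-0.002,"twist":0},
    {"hand":-1,"tx":0,"ty":-0.0004,"tz":-0.003,"twist":0},
    {"hand":-1,"tx":0,"ty":-0.0005,"tz":-0.003,"twist":0},
    {"hand":-1,"tx":0,"ty":-0.0004,"tz":-0.003,"twist":0},
    {"hand":-1,"tx":0,"ty":-0.0005,"tz":-0.003,"twist":0},
    {"hand":-1,"tx":0,"ty":-0.0004,"tz":-0.003,"twist":0},
    {"hand":-1,"tx":0,"ty":-0.0003,"tz":-0.002,"twist":0},
    {"hand":-1,"tx":0,"ty":-0.0003,"tz":-0.0015,"twist":0},
    {"hand":-1,"tx":0,"ty":-0.0002,"tz":-0.0015,"twist":0},
    {"hand":-1,"tx":0,"ty":-0.0002,"tz":-0.0015,"twist":0},
  ],
)

```text
t: 22.3
tcp_pos: [0.5057, -0.2521, 0.0551]
orientation: [0.466, -0.466, -0.531, 0.531]
force: [-0.2, -0.4, -0.0]
opening: 0.0005
```

send_rows(
  plan=[
    {"hand":-1,"tx":0,"ty":-0.0002,"tz":-0.0015,"twist":0},
    {"hand":-1,"tx":0,"ty":-0.0002,"tz":-0.0015,"twist":0},
    {"hand":-1,"tx":0,"ty":-0.0003,"tz":-0.0015,"twist":0},
    {"hand":-1,"tx":0,"ty":-0.0002,"tz":-0.0015,"twist":0},
    {"hand":-1,"tx":0,"ty":-0.0003,"tz":-0.0015,"twist":0},
    {"hand":-1,"tx":0,"ty":-0.0003,"tz":-0.002,"twist":0},
    {"hand":-1,"tx":0,"ty":-0.0004,"tz":-0.0025,"twist":0},
    {"hand":-1,"tx":0,"ty":-0.0004,"tz":-0.0025,"twist":0},
    {"hand":-1,"tx":0,"ty":-0.0004,"tz":-0.0025,"twist":0},
    {"hand":-1,"tx":0,"ty":-0.0004,"tz":-0.0025,"twist":0},
  ],
)

```text
t: 23.3
tcp_pos: [0.5251, -0.2496, 0.0583]
orientation: [0.466, -0.466, -0.531, 0.532]
force: [-2.2, -0.2, 1.0]
opening: 0.0004
```

Run:
```python
from chk import *
p=chk("small",0,0,(.145,.207)); cv2.imwrite("pics/s14.png",cv2.resize(p[90:190,260:400],None,fx=5,fy=5,interpolation=cv2.INTER_CUBIC))
```

```text
t 23.35 tcp [ 0.5257 -0.2496  0.0585] F [-1.7 -0.  -0.3] open 0.0005 twist needed about tool y 0.001
bearing 0.145 85 [0.1493]
bearing 0.207 87 [0.2113]
tcp in gutter [[0.0417 0.0003 0.0073]]
```

View pics/s14.png

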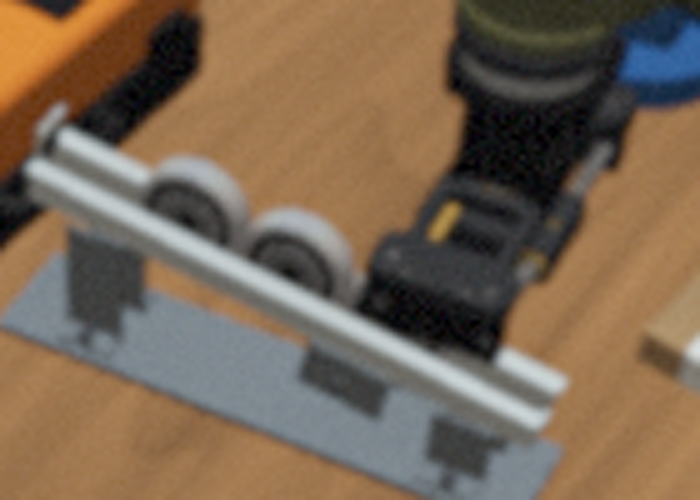

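The row is moving together, with stored bearings at 149 and 211 and the loose one at 87 mm, at about 2 N. It needs about 50 mm more.

send_rows(
  plan=[
    {"hand":-1,"tx":0,"ty":-0.0005,"tz":-0.003,"twist":0},
    {"hand":-1,"tx":0,"ty":-0.0004,"tz":-0.003,"twist":0},
    {"hand":-1,"tx":0,"ty":-0.0005,"tz":-0.003,"twist":0},
    {"hand":-1,"tx":0,"ty":-0.0004,"tz":-0.003,"twist":0},
    {"hand":-1,"tx":0,"ty":-0.0005,"tz":-0.003,"twist":0},
    {"hand":-1,"tx":0,"ty":-0.0004,"tz":-0.003,"twist":0},
    {"hand":-1,"tx":0,"ty":-0.0005,"tz":-0.003,"twist":0},
    {"hand":-1,"tx":0,"ty":-0.0004,"tz":-0.003,"twist":0},
    {"hand":-1,"tx":0,"ty":-0.0005,"tz":-0.003,"twist":0},
    {"hand":-1,"tx":0,"ty":-0.0004,"tz":-0.003,"twist":0},
  ],
)

```text
t: 24.35
tcp_pos: [0.555, -0.2457, 0.0628]
orientation: [-0.466, 0.466, 0.531, -0.531]
force: [-2.6, -0.6, 0.4]
opening: 0.0006
```

send_rows(
  plan=[
    {"hand":-1,"tx":0,"ty":-0.0003,"tz":-0.002,"twist":0},
    {"hand":-1,"tx":0,"ty":-0.0003,"tz":-0.002,"twist":0},
    {"hand":-1,"tx":0,"ty":-0.0003,"tz":-0.002,"twist":0},
    {"hand":-1,"tx":0,"ty":-0.0003,"tz":-0.002,"twist":0},
    {"hand":-1,"tx":0,"ty":-0.0003,"tz":-0.0015,"twist":0},
    {"hand":-1,"tx":0,"ty":-0.0002,"tz":-0.0015,"twist":0},
    {"hand":-1,"tx":0,"ty":-0.0002,"tz":-0.0015,"twist":0},
    {"hand":-1,"tx":0,"ty":-0.0002,"tz":-0.0015,"twist":0},
    {"hand":-1,"tx":0,"ty":-0.0002,"tz":-0.001,"twist":0},
    {"hand":-1,"tx":0,"ty":0,"tz":0,"twist":0},
  ],
)

```text
t: 25.35
tcp_pos: [0.57, -0.2438, 0.0652]
orientation: [-0.466, 0.467, 0.532, -0.531]
force: [-0.9, -0.3, -0.4]
opening: 0.0003
```

Run:
```python
from chk import *
p=chk("small",0,0,(.196,.258)); cv2.imwrite("pics/s15.png",cv2.resize(p[90:190,260:400],None,fx=5,fy=5,interpolation=cv2.INTER_CUBIC))
```

```text
t 25.40 tcp [ 0.57   -0.2437  0.0652] F [-1.  -0.  -0.1] open 0.0004 twist needed about tool y 0.0009
bearing 0.196 86 [0.1956]
bearing 0.258 93 [0.2576]
tcp in gutter [[0.0869 0.0004 0.0073]]
```

View pics/s15.png

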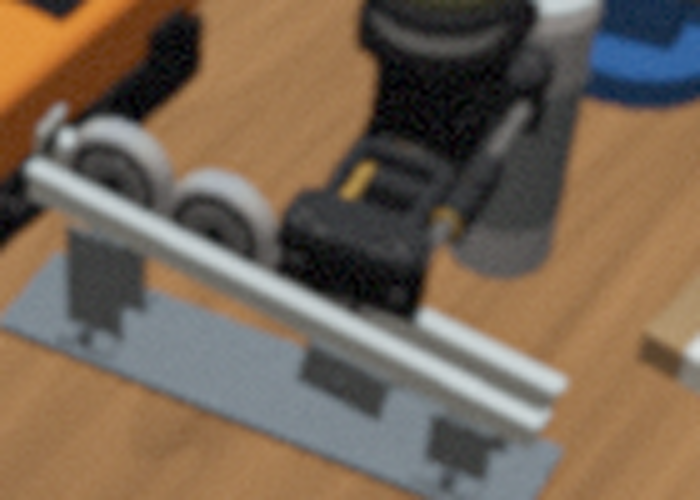

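The stored bearings are at 195.6 and 257.6, so the loose one is at about 133.6 mm. I push 4.5 mm more to about 138, hold, then back off slowly.

send_rows(
  plan=[
    {"hand":-1,"tx":0,"ty":-0.0002,"tz":-0.0015,"twist":0},
    {"hand":-1,"tx":0,"ty":-0.0003,"tz":-0.0015,"twist":0},
    {"hand":-1,"tx":0,"ty":-0.0002,"tz":-0.0015,"twist":0},
    {"hand":-1,"tx":0,"ty":0,"tz":0,"twist":0},
    {"hand":-1,"tx":0,"ty":0,"tz":0,"twist":0},
    {"hand":-1,"tx":0,"ty":0,"tz":0,"twist":0},
    {"hand":-1,"tx":0,"ty":0.0002,"tz":0.001,"twist":0},
    {"hand":-1,"tx":0,"ty":0.0001,"tz":0.001,"twist":0},
    {"hand":-1,"tx":0,"ty":0.0002,"tz":0.001,"twist":0},
    {"hand":-1,"tx":0,"ty":0.0001,"tz":0.001,"twist":0},
  ],
)

```text
t: 26.4
tcp_pos: [0.57, -0.2437, 0.0651]
orientation: [0.466, -0.466, -0.531, 0.531]
force: [-0.1, -0.1, -0.2]
opening: 0.0002
```

send_rows(
  plan=[
    {"hand":-1,"tx":0,"ty":0.0002,"tz":0.001,"twist":0},
    {"hand":-1,"tx":0,"ty":0.0001,"tz":0.001,"twist":0},
    {"hand":-1,"tx":0,"ty":0.0002,"tz":0.001,"twist":0},
    {"hand":-1,"tx":0,"ty":0.0001,"tz":0.001,"twist":0},
    {"hand":-1,"tx":0,"ty":0.0001,"tz":0.001,"twist":0},
    {"hand":-1,"tx":0,"ty":0.0001,"tz":0.001,"twist":0},
    {"hand":-1,"tx":0,"ty":0.0001,"tz":0.001,"twist":0},
    {"hand":-1,"tx":0,"ty":0,"tz":0.002,"twist":0},
    {"hand":-1,"tx":0,"ty":0,"tz":0.003,"twist":0},
    {"hand":-1,"tx":0,"ty":0,"tz":0.003,"twist":0},
  ],
)

```text
t: 27.4
tcp_pos: [0.5549, -0.2457, 0.0642]
orientation: [0.466, -0.466, -0.531, 0.531]
force: [0.9, -0.5, 0.8]
opening: 0.0005
```

Run:
```python
from chk import *
p=chk("small",0,0,(.194,.256)); cv2.imwrite("pics/s16.png",cv2.resize(p[90:190,260:400],None,fx=5,fy=5,interpolation=cv2.INTER_CUBIC))
```

```text
t 27.45 tcp [ 0.5545 -0.2457  0.0641] F [-0.6 -0.2  0.6] open 0.0007 twist needed about tool y 0.0008
bearing 0.194 87 [0.1948]
bearing 0.256 82 [0.2572]
tcp in gutter [[0.0713 0.0005 0.0086]]
```

View pics/s16.png

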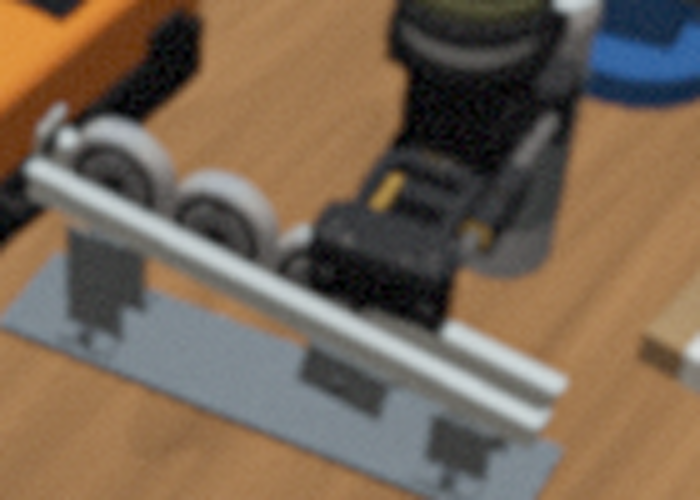

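The row stayed at 194.8 and 257.2 mm while the fingers backed off 16 mm, so the small dog holds. I retreat, lift, and check the whole scene.

send_rows(
  plan=[
    {"hand":-1,"tx":0,"ty":-0.002,"tz":0.01,"twist":0},
    {"hand":-1,"tx":0,"ty":-0.005,"tz":0.015,"twist":0},
    {"hand":-1,"tx":0,"ty":-0.015,"tz":0.02,"twist":0},
    {"hand":-1,"tx":0,"ty":-0.02,"tz":0.02,"twist":0},
    {"hand":-1,"tx":0,"ty":-0.025,"tz":0.02,"twist":0},
    {"hand":-1,"tx":0,"ty":-0.025,"tz":0.02,"twist":0},
    {"hand":-1,"tx":0,"ty":-0.025,"tz":0.02,"twist":0},
    {"hand":-1,"tx":0,"ty":-0.02,"tz":0.02,"twist":0},
    {"hand":-1,"tx":0,"ty":-0.01,"tz":0.01,"twist":0},
    {"hand":-1,"tx":0,"ty":0,"tz":0,"twist":0},
  ],
)

```text
t: 28.45
tcp_pos: [0.4013, -0.2665, 0.2131]
orientation: [-0.465, 0.468, 0.531, -0.531]
force: [0.4, -0.1, -0.2]
opening: 0.0005
```

Run:
```python
from chk import *
p=chk("small",0,0,(.132,.194,.256)); chk("large",0,0,(.135,.215))
t,_=read_camera("top"); cv2.imwrite("pics/t17.png",t)
cv2.imwrite("pics/s17.png",p)
```

```text
t 28.50 tcp [ 0.4014 -0.266   0.2116] F [ 0.2 -0.9 -0.9] open 0.0004 twist needed about tool y -0.0
bearing 0.132 77 [0.1324]
bearing 0.194 89 [0.1944]
bearing 0.256 89 [0.2563]
tcp in gutter [[-5.930e-02  1.000e-04  1.774e-01]]
t 28.55 tcp [ 0.4014 -0.2655  0.2105] F [ 0.2 -0.1 -0.6] open 0.0002 twist needed about tool y 0.0541
bearing 0.135 191 [0.1352]
bearing 0.215 176 [0.2151]
tcp in gutter [[-0.0942 -0.4378  0.1816]]
```

View pics/t17.png

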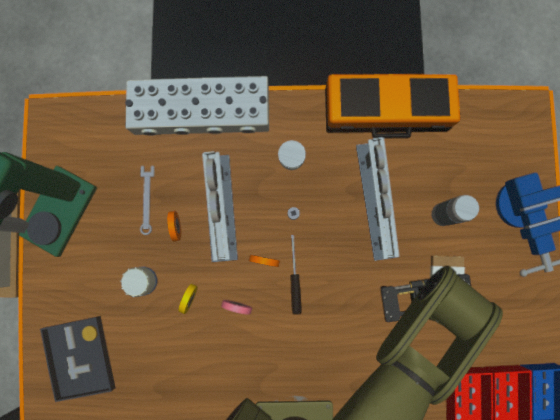

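View pics/s17.png

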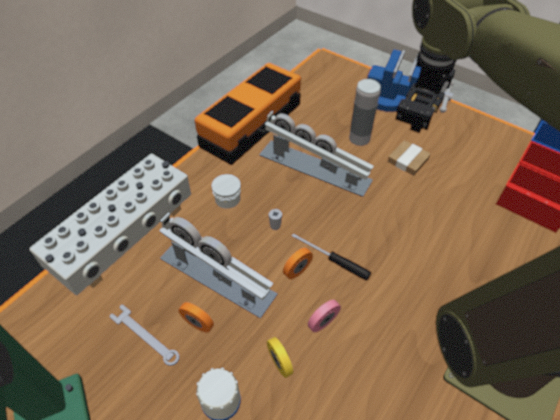

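Small row: 132.4, 194.4 and 256.3 mm. Large row: 135.2 and 215.1 mm. These are the stated resting places on the dogs. The bystanders look unmoved and the arm is clear, so I hand in.

```bash
python3 -c "
from rig import robot
print(robot.sign_off())"
```

```text
the job is handed in; nothing more can be done
None
```

Both loose bearings are put away behind their dogs, and I handed the job in at about 28.6 s, with the arm raised and touching nothing. I pushed them with the shut fingertips, the large one first, then the small one, backing off slowly each time.

- **Positions:** after letting go, the large row measured x = 135.2 and 215.1 mm. The small row measured 132.4, 194.4 and 256.3 mm. Both loose bearings are within 0.5 mm of their stated resting places. I did not see the dogs directly; that they hold is judged from the rows staying put with the fingers away.
- **Other things:** in the last top and side pictures all bystanders and look-alikes looked unmoved by eye. Measured forces stayed below about 7 N.

**What disagreed:** the depth and pictures showed the fingers ending about 25 mm above the reported TCP.
- **Small bearing:** my first push touched it too high and pressed about 6 N down on it. I stopped and backed off, and it rolled back to the lip. I lowered the tool about 26 mm in all and pushed again, at about 1–3 N.
- **Large bearing:** it was pushed before I found this, so the fingers touched it above its centre, at about 2–4 N.

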